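Reload the spring-lift tin feeder and feed the first tins

ROBOT

A 6-joint arm with a two-finger parallel gripper is mounted at the origin on the work surface. World frame = base frame: x ahead of the robot, y to its left, z up, the work surface at z = 0. Lengths are in m, angles in rad, forces in N, time in s.
With the tool pointing down it reaches from about 0.325 to 0.775 m from the base axis. Payload 5.5 kg.
Tool frame: the origin (TCP) lies between the finger pads; the fingertips stand 22 mm ahead of it and the grasp point (between the pads) lies 3 mm ahead of it (finger_overhang is the distance from the TCP to the fingertips, in m); z points along the fingers, y is the line along which they close (so a half turn about z gives the same grasp; the last joint's range is limited). The gripper opens to 85 mm and grips with 20 to 120 N. Pads are 22 mm wide; open, the fingers measure 114 mm over their backs; the gripper's body (76 mm by 85 mm) begins 54 mm behind the grasp point. The pads swing forward as they close: fully open they stand 13 mm farther back than shut.
Start: joints at [1.221, 0.091, 1.231, -0, 1.82, -0.057], TCP at [0.173, 0.574, 0.253] pointing down, gripper open.
Joint ranges: [-2.87, 2.87], [-0.86, 2.18], [0.17, 2.46], [-1.51, 4.65], [0.06, 2.69], [-2.65, 2.65]. Speed limits (rad/s): [2.57, 2.57, 3.01, 3.14, 3.14, 3.14].

INTERFACE

Orientations are given as a unit quaternion [x, y, z, w].
In Python, from bench import * gives the robot as it stands. The module is installed in compiled form; this text tells all that it offers.
- The arm moves only by the shell command python3 -m pendant 'ROWS' [FORCE]. ROWS is JSON, a list of rows, each an object of numbers: "fingers": the opening, from -1 (shut) to 1 (fully open), so that 0 is half open; "x", "y", "z": the shift along the tool's x, y, z normalised to -1 to 1, where 1 is 40 cm; "turn": the turn about the tool's z normalised to -1 to 1, where 1 is 0.5 rad. In form: [{"fingers": .., "x": .., "y": .., "z": .., "turn": ..}, ...]. A call has 1 to 10 rows; each row is the pose to reach, as a shift and turn from the pose commanded when the call began, along the tool's axes at that moment; what a row does not reach only later rows make up. A row lasts 1/10 s, in which the tool goes at most 50 mm and 8.59 degrees, less where a joint would pass 70% of its speed; a pose out of reach is approached as far as the arm can. A call with a number of a shift or a turn outside -1 to 1 is refused whole. A call with a gripper value outside its range is refused whole. The fingers move at their own pace and stop on an object; FORCE is the grip in N (left out, the last holds). Time passes only in rows, so rows that repeat a pose let the fingers close. It gives the time, the measured TCP pose, the force, the opening and the grip force at its end, in the units of the state.
- sense(): the state, without advancing time (a new reading comes with each control period).
- get_image(name): name is "scene" or "top"; returns a dict with "img" (480x640x3 uint8, red, green, blue), "intrinsics" (3x3 intrinsics, pixels), "rvec" (rotation vector, rad) and "tvec" (3), from world to camera coordinates, as OpenCV has them. Camera axes: x right, y down, z forward; pixel columns grow to the right and rows downward; lengths in m; the calibration is good to about 2 mm. A picture is of the moment at which its call begins. There is no depth.
- hand_in(): hands the job in; it is judged then, once.
Trained networks look in a picture, given as the dict that the camera call returned (one of the last four; its "shot" number tells which), for a name from the list of things; names that differ only in an ending like _2 or _b are one class to them, and where a whole thing is asked for, a point or a joint stands for the part that bears it (a point fixed in the world has none). Each returns a list of dicts, best first, with "confidence" (0 to 1); they miss things now and then, are a little off and sometimes report something else, mostly with a low value. They report only what shows in the picture. A call takes as long as a camera call.
- find_in(picture, thing): "rect" ([centre column, centre row, width, height] in pixels, round what is visible of it).
- cut_out(picture, thing): "pixels" (480x640 bool, what is visible of it) and "rect" ([centre column, centre row, width, height] in pixels, round what is visible of it).
- tip_of(picture, thing): "uv" ([column, row] in pixels: a listed point, or the origin of a listed thing).
The state is a dict: "time": time; "q": joint angles; "qd": joint speeds; "effort": joint torques, N m; "tool_pos": TCP position; "tcp_rot": TCP orientation; "contact_force": force on the tool from outside, world axes, zero at the start; "wrist_torque": the same for the moment, N m; "grip_width": opening from 0.0 (shut) to 1.0 (fully open); "grasp_force": force on a finger pad.
Only numpy, scipy, OpenCV 4.12 (cv2) and the standard library are available. Lean on these libraries where they do the work, as an engineer would, in place of code of your own. Each camera call takes 0.05 s, during which the arm holds its last target. There are 200 camera calls.

TASK

Load all the empty tins from the slatted rack into the well of the spring-lift feeder, upright one on another, so that the sprung platform sinks under them. Then push the treadle right down to its stop and let it come up so that the top tin is pushed out on to the ledge, stand that tin upright in the middle of the round drip pan, and work the treadle once more so that the next tin waits upright on the ledge; let the treadle up, keep the other tins in the well, and leave everything else where it is.

Things in the scene. Friction and masses are not known exactly. Their poses are not given: they have to be found in the camera images.
- rack: slatted eucalyptus-wood rack lying on the bench, 340 mm long (its x) and 270 mm wide (its y), fixed. Its slats (32 mm wide, 11 mm slots between) run along its y; their top is 46 mm above the bench. Origin on the bench, below the middle between the four tin places (the wood runs from x = -101 to +235 mm)
- tin1_c (a point): empty squat lubricant tin with its lid on, bright metal, a plain upright cylinder 62 mm across and 36 mm high, 50 g; the point is its centre (half-way up, on its axis), z along its axis. At the start the tins stand upright on the rack; three or four are present (the others read None)
- tin2_c (a point): empty squat lubricant tin with its lid on, bright metal, a plain upright cylinder 62 mm across and 36 mm high, 50 g; the point is its centre (half-way up, on its axis), z along its axis. At the start the tins stand upright on the rack; three or four are present (the others read None)
- tin3_c (a point): empty squat lubricant tin with its lid on, bright metal, a plain upright cylinder 62 mm across and 36 mm high, 50 g; the point is its centre (half-way up, on its axis), z along its axis. At the start the tins stand upright on the rack; three or four are present (the others read None)
- tin4_c (a point): empty squat lubricant tin with its lid on, bright metal, a plain upright cylinder 62 mm across and 36 mm high, 50 g; the point is its centre (half-way up, on its axis), z along its axis. At the start the tins stand upright on the rack; three or four are present (the others read None)
- feeder: spring-lift tin feeder, a green steel stand fixed to the bench, 300 mm long (its y). Tins stack in its well on a sprung platform, between guides 67 mm apart: at the sides and the pusher side they have flared tops 175 mm above the bench; the one under the ledge ends at the ledge. Origin on the bench under the well axis, z up; tins are pushed out to its -y by the pusher on its +y side; the treadle is on its -x side
- well (a point): point on the vertical axis of the well at the height of the ledge (135 mm above the bench); axes as feeder
- platform (a joint): how far the sprung platform has sunk, in m: 0 empty (at its top), 0 to 0.150. Soft and damped (14 N/m): each tin on it lets it down about 36 mm, one tin height, so the top tin of a stack always settles with its underside about 4 mm (0 to 8) above the ledge; an added tin is set on the stack 36 mm higher than it will settle. The stack rises again when a tin leaves and the pusher is back
- platform_top (a point): centre of the upper face of the platform (a steel disc 58 mm across), moving with it; 175 mm above the bench when empty
- treadle (a joint): angle of the spring treadle in rad: 0 up (at rest), 0.66 down at its stop. A spring returns it (about 4 N at the pad when up, 8 N at the stop). It drives the pusher blade, a 26 mm wide steel bar that crosses the well 10 to 26 mm above the ledge: fully down, the blade has moved 76 mm and has pushed the top tin off the stack on to the ledge; it must come back up before the next tin can rise
- treadle_pad (a point): centre of the upper face of the treadle pad (56 mm along the feeder x, 62 mm along its y, 6 mm thick), 130 mm to the -x side of the well axis and moving with the treadle: about 80 mm above the bench when up (sloping, 0.36 rad), about 15 mm when down; it is pressed from above with the closed fingers, straight down
- ledge (a point): middle of the out-feed ledge, on its upper face (135 mm above the bench, 76 mm wide between 8 mm high fences, a lip at its -y end), 85 mm to the -y side of the well axis; a tin that has been fed stands with its centre within about 25 mm of this point
- pan: loose round steel drip pan, 128 mm across its rim, 112 mm across its foot, 12 mm high, floor 2 mm thick; origin at the centre of its underside, on the bench
- funnel: yellow plastic funnel standing mouth down on the rack (84 mm across, 85 mm high); origin under its centre; to be left alone
- tub: black plastic grease tub with its screw lid closed, on the rack (102 mm across, 75 mm high); origin under its centre; to be left alone
- gauge: steel feeler gauge set, folded, lying flat on the rack between the tins (100 x 16 x 10 mm, long side along its y); origin under its centre; to be left alone
- spanner: steel spanner, 190 mm, lying on the bench; to be left alone
- driver: screwdriver, 200 mm, lying on the bench; to be left alone
- sprocket: small steel chain sprocket lying flat on the bench, 60 mm across; to be left alone

How it is judged:
On the way, in this order (a step that is already met when the one before it is completed fails the run):
1. all the tins stand in the well of the feeder, one on another, at rest and let go, and the platform has sunk under them (horizontal distance between each of tin1_c, tin2_c, tin3_c, tin4_c and well below 0.007 m and height (world z) of each of tin1_c, tin2_c, tin3_c, tin4_c below 0.167 m and linear speed of each of tin1, tin2, tin3, tin4 below 0.02 m/s and angle between each of tin1_c, tin2_c, tin3_c, tin4_c's own z axis and vertical below 0.12 rad and value of joint platform above 0.09 m and contact force between the fingers and anything else below 0.05 N), for 0.3 s.
2. the treadle is pressed down to its stop (value of joint treadle above 0.62 rad), for 0.1 s.
3. the treadle is up again and a tin stands upright on the ledge (value of joint treadle below 0.06 rad and ((horizontal distance between tin1_c and ledge below 0.028 m and height (world z) of tin1_c between 0.147 and 0.159 m and linear speed of tin1 below 0.02 m/s and angle between tin1_c's own z axis and vertical below 0.12 rad) or (horizontal distance between tin2_c and ledge below 0.028 m and height (world z) of tin2_c between 0.147 and 0.159 m and linear speed of tin2 below 0.02 m/s and angle between tin2_c's own z axis and vertical below 0.12 rad) or (horizontal distance between tin3_c and ledge below 0.028 m and height (world z) of tin3_c between 0.147 and 0.159 m and linear speed of tin3 below 0.02 m/s and angle between tin3_c's own z axis and vertical below 0.12 rad) or (horizontal distance between tin4_c and ledge below 0.028 m and height (world z) of tin4_c between 0.147 and 0.159 m and linear speed of tin4 below 0.02 m/s and angle between tin4_c's own z axis and vertical below 0.12 rad)) and contact force between the fingers and anything else below 0.05 N), for 0.2 s.
4. that tin stands upright in the drip pan, let go (((horizontal distance between tin1_c and pan below 0.027 m and height (world z) of tin1_c below 0.03 m and linear speed of tin1 below 0.02 m/s and angle between tin1_c's own z axis and vertical below 0.12 rad) or (horizontal distance between tin2_c and pan below 0.027 m and height (world z) of tin2_c below 0.03 m and linear speed of tin2 below 0.02 m/s and angle between tin2_c's own z axis and vertical below 0.12 rad) or (horizontal distance between tin3_c and pan below 0.027 m and height (world z) of tin3_c below 0.03 m and linear speed of tin3 below 0.02 m/s and angle between tin3_c's own z axis and vertical below 0.12 rad) or (horizontal distance between tin4_c and pan below 0.027 m and height (world z) of tin4_c below 0.03 m and linear speed of tin4 below 0.02 m/s and angle between tin4_c's own z axis and vertical below 0.12 rad)) and contact force between the fingers and anything else below 0.05 N), for 0.3 s.
5. the treadle is pressed down to its stop a second time (value of joint treadle above 0.62 rad), for 0.1 s.
At the end, for the whole second after the job is handed in: One tin stands upright in the drip pan (its axis within 27 mm of the middle of the pan), the next stands upright on the ledge (within 28 mm of its middle), every other tin stands upright in the well (within 7 mm of its axis), the treadle is up, and all are at rest and let go (((horizontal distance between tin1_c and pan below 0.027 m and height (world z) of tin1_c below 0.03 m and linear speed of tin1 below 0.02 m/s and angle between tin1_c's own z axis and vertical below 0.12 rad) or (horizontal distance between tin2_c and pan below 0.027 m and height (world z) of tin2_c below 0.03 m and linear speed of tin2 below 0.02 m/s and angle between tin2_c's own z axis and vertical below 0.12 rad) or (horizontal distance between tin3_c and pan below 0.027 m and height (world z) of tin3_c below 0.03 m and linear speed of tin3 below 0.02 m/s and angle between tin3_c's own z axis and vertical below 0.12 rad) or (horizontal distance between tin4_c and pan below 0.027 m and height (world z) of tin4_c below 0.03 m and linear speed of tin4 below 0.02 m/s and angle between tin4_c's own z axis and vertical below 0.12 rad)) and ((horizontal distance between tin1_c and ledge below 0.028 m and height (world z) of tin1_c between 0.147 and 0.159 m and linear speed of tin1 below 0.02 m/s and angle between tin1_c's own z axis and vertical below 0.12 rad) or (horizontal distance between tin2_c and ledge below 0.028 m and height (world z) of tin2_c between 0.147 and 0.159 m and linear speed of tin2 below 0.02 m/s and angle between tin2_c's own z axis and vertical below 0.12 rad) or (horizontal distance between tin3_c and ledge below 0.028 m and height (world z) of tin3_c between 0.147 and 0.159 m and linear speed of tin3 below 0.02 m/s and angle between tin3_c's own z axis and vertical below 0.12 rad) or (horizontal distance between tin4_c and ledge below 0.028 m and height (world z) of tin4_c between 0.147 and 0.159 m and linear speed of tin4 below 0.02 m/s and angle between tin4_c's own z axis and vertical below 0.12 rad)) and value of joint treadle below 0.06 rad and linear speed of pan below 0.02 m/s and ((horizontal distance between tin1_c and well below 0.007 m and height (world z) of tin1_c below 0.167 m and linear speed of tin1 below 0.02 m/s and angle between tin1_c's own z axis and vertical below 0.12 rad) or (horizontal distance between tin1_c and ledge below 0.028 m and height (world z) of tin1_c between 0.147 and 0.159 m and linear speed of tin1 below 0.02 m/s and angle between tin1_c's own z axis and vertical below 0.12 rad) or (horizontal distance between tin1_c and pan below 0.027 m and height (world z) of tin1_c below 0.03 m and linear speed of tin1 below 0.02 m/s and angle between tin1_c's own z axis and vertical below 0.12 rad)) and ((horizontal distance between tin2_c and well below 0.007 m and height (world z) of tin2_c below 0.167 m and linear speed of tin2 below 0.02 m/s and angle between tin2_c's own z axis and vertical below 0.12 rad) or (horizontal distance between tin2_c and ledge below 0.028 m and height (world z) of tin2_c between 0.147 and 0.159 m and linear speed of tin2 below 0.02 m/s and angle between tin2_c's own z axis and vertical below 0.12 rad) or (horizontal distance between tin2_c and pan below 0.027 m and height (world z) of tin2_c below 0.03 m and linear speed of tin2 below 0.02 m/s and angle between tin2_c's own z axis and vertical below 0.12 rad)) and ((horizontal distance between tin3_c and well below 0.007 m and height (world z) of tin3_c below 0.167 m and linear speed of tin3 below 0.02 m/s and angle between tin3_c's own z axis and vertical below 0.12 rad) or (horizontal distance between tin3_c and ledge below 0.028 m and height (world z) of tin3_c between 0.147 and 0.159 m and linear speed of tin3 below 0.02 m/s and angle between tin3_c's own z axis and vertical below 0.12 rad) or (horizontal distance between tin3_c and pan below 0.027 m and height (world z) of tin3_c below 0.03 m and linear speed of tin3 below 0.02 m/s and angle between tin3_c's own z axis and vertical below 0.12 rad)) and ((horizontal distance between tin4_c and well below 0.007 m and height (world z) of tin4_c below 0.167 m and linear speed of tin4 below 0.02 m/s and angle between tin4_c's own z axis and vertical below 0.12 rad) or (horizontal distance between tin4_c and ledge below 0.028 m and height (world z) of tin4_c between 0.147 and 0.159 m and linear speed of tin4 below 0.02 m/s and angle between tin4_c's own z axis and vertical below 0.12 rad) or (horizontal distance between tin4_c and pan below 0.027 m and height (world z) of tin4_c below 0.03 m and linear speed of tin4 below 0.02 m/s and angle between tin4_c's own z axis and vertical below 0.12 rad))); the robot touches nothing.
It fails at once if a bystander (funnel, tub, gauge set, spanner, screwdriver, sprocket) is moved by more than 40 mm (distance of any of funnel, tub, gauge, spanner, driver, sprocket from where it was at the start of the episode above 0.04 m).
Of tin1, tin2, tin3, tin4 only 3 to 4 are there at a start; the rules pass over those that are not, and their reading is None.
At some moment in a run one of pan may be knocked a few centimetres aside while the robot is not near it.
Once in a run the grip may slacken for a moment while it holds something.
It also fails if it takes over 210 s, if anything falls off the work surface, if the arm or the gripper's body presses on something with over 40 N, if the wrist force passes 120 N, or if a joint passes its speed limit or range.

## Working session

There is one attempt and no reset: what is moved stays moved. The work goes in short steps, Python scripts to look and compute and a shell command to move; the robot and the scene stay as the last step left them, time stands still between calls to the robot, and variables do not carry over. Pictures are saved under pics/ and viewed, at most 18 in all, crops included, and the job is handed in when it is done.

```bash
mkdir -p pics
cat > h.py <<'E'
from bench import *
import numpy as np, cv2
def cam(p):
    R,_=cv2.Rodrigues(np.array(p["rvec"],float)); return R,np.array(p["tvec"],float).ravel(),np.array(p["intrinsics"],float)
def ray(p,uv,z):
    R,t,K=cam(p); d=R.T@np.linalg.solve(K,[uv[0],uv[1],1]); c=-R.T@t
    return c+d*(z-c[2])/d[2]
def proj(p,X):
    R,t,K=cam(p); v=K@(R@np.array(X,float)+t); return v[:2]/v[2]
def save(p,n,crop=None,s=1):
    im=p["img"][:,:,::-1]
    if crop: im=im[crop[1]:crop[3],crop[0]:crop[2]]
    cv2.imwrite("pics/"+n,cv2.resize(im,None,fx=s,fy=s,interpolation=cv2.INTER_CUBIC))
E
python3 - <<'E'
from h import *
s=sense(); print({k:np.round(v,3).tolist() for k,v in s.items()})
P={n:get_image(n) for n in("scene","top")}
for n,p in P.items():
    save(p,n+"0.png"); R,t,K=cam(p); print(n,(-R.T@t).round(3),K[0,0])
H=dict(tin1_c=.064,feeder=0,well=.135,platform_top=.175,treadle_pad=.08,ledge=.135,pan=0,rack=0,funnel=.046,tub=.046,gauge=.046)
for k,z in H.items():
    for n,p in P.items():
        r=tip_of(p,k)
        print(k,n,[(np.round(a["uv"]).tolist(),round(a["confidence"],2),ray(p,a["uv"],z)[:2].round(3).tolist()) for a in r[:5]])
E
```

```text
{'time': 0.0, 'q': [1.221, 0.092, 1.232, 0.0, 1.82, -0.057], 'qd': [0.0, -0.001, 0.002, 0.001, -0.0, 0.0], 'effort': [-0.003, -45.874, -41.802, -0.0, 0.012, -0.0], 'tool_pos': [0.173, 0.574, 0.252], 'tcp_rot': [0.146, 0.989, -0.001, -0.0], 'contact_force': [0.197, 0.254, 0.443], 'wrist_torque': [0.006, -0.015, -0.04], 'grasp_force': 0.0, 'grip_width': 1.001}
scene [1.484 0.076 0.842] 494.8084059615235
top [ 0.445 -0.012  1.35 ] 575.988169389437
tin1_c scene []
tin1_c top [([349.0, 232.0], 0.57, [0.608, -0.077])]
feeder scene [([252.0, 234.0], 0.71, [0.44, -0.198]), ([291.0, 282.0], 0.57, [0.618, -0.066])]
feeder top [([351.0, 234.0], 0.82, [0.613, -0.085]), ([476.0, 287.0], 0.16, [0.49, -0.378])]
well scene [([284.0, 240.0], 0.63, [0.622, -0.078])]
well top [([348.0, 225.0], 0.67, [0.614, -0.071])]
platform_top scene [([284.0, 238.0], 0.65, [0.663, -0.07]), ([286.0, 222.0], 0.56, [0.608, -0.072])]
platform_top top [([348.0, 222.0], 0.69, [0.616, -0.07])]
treadle_pad scene []
treadle_pad top [([355.0, 288.0], 0.73, [0.484, -0.09]), ([155.0, 188.0], 0.24, [0.7, 0.359])]
ledge scene [([
[... 262 characters left out ...]
 -0.38])]
rack scene [([442.0, 264.0], 0.82, [0.517, 0.309])]
rack top [([184.0, 269.0], 0.8, [0.523, 0.306]), ([354.0, 286.0], 0.44, [0.489, -0.093]), ([479.0, 290.0], 0.25, [0.485, -0.386])]
funnel scene [([483.0, 302.0], 0.97, [0.689, 0.372]), ([282.0, 240.0], 0.2, [0.514, -0.101])]
funnel top [([156.0, 189.0], 0.89, [0.704, 0.366])]
tub scene [([416.0, 300.0], 0.78, [0.698, 0.225])]
tub top [([219.0, 197.0], 0.81, [0.688, 0.222]), ([184.0, 269.0], 0.31, [0.521, 0.296]), ([207.0, 292.0], 0.25, [0.47, 0.24])]
gauge scene [([445.0, 248.0], 0.64, [0.511, 0.31]), ([287.0, 282.0], 0.46, [0.668, -0.067])]
gauge top [([348.0, 231.0], 0.72, [0.613, -0.076]), ([180.0, 269.0], 0.59, [0.52, 0.303])]
```

View pics/top0.png

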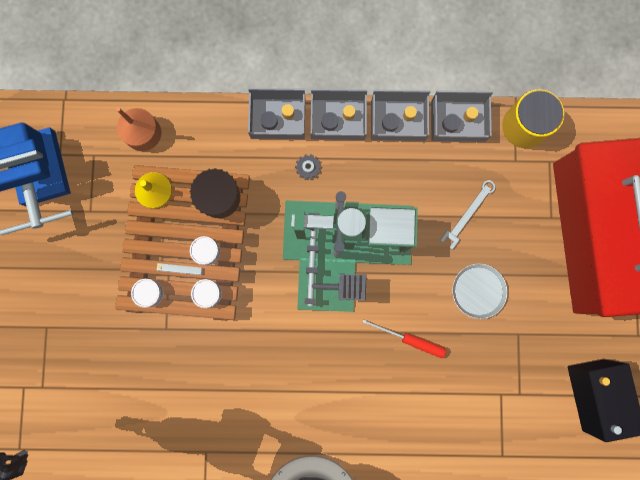

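View pics/scene0.png

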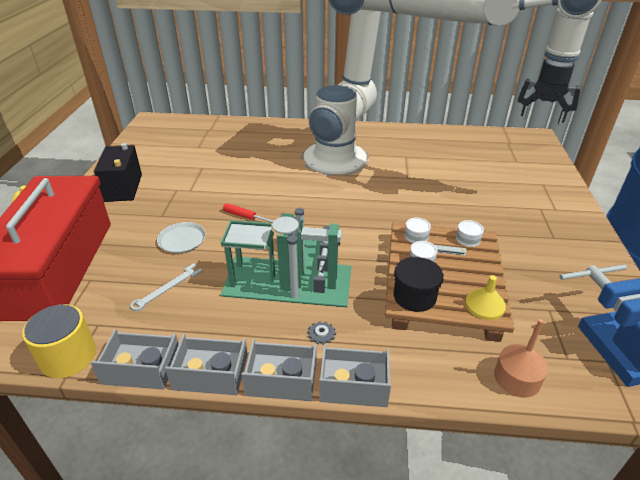

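The top view shows three tins at about (204,250), (206,293) and (147,293), with the gauge between them at (180,269). The platform disc is near (351,222), the ledge (393,226), the treadle pad (352,287) and the pan (480,291). The scene view agrees, and the slot for the fourth tin is empty.

Run:
```python
from h import *
p=get_image("top"); im=p["img"].astype(int)
save(p,"feed0.png",(280,170,430,320),4)
mn=im.min(2)
def blob(u,v,r,th,z):
    m=np.zeros((480,640),np.uint8); m[v-r:v+r,u-r:u+r]=(mn[v-r:v+r,u-r:u+r]>th)
    n,l,st,ce=cv2.connectedComponentsWithStats(m); i=1+np.argmax(st[1:,4])
    c=cv2.findContours((l==i).astype(np.uint8),0,1)[0][0]; e=cv2.fitEllipse(cv2.convexHull(c))
    print((u,v),th,np.round(e[0],1),np.round(e[1],1),st[i,4],"ell",ray(p,e[0],z).round(4),"cent",ray(p,ce[i],z)[:2].round(4))
for u,v in((204,250),(206,293),(147,293)): blob(u,v,22,195,.082); blob(u,v,22,170,.082)
blob(351,222,19,150,.175)
R,t,K=cam(p)
for k,z in(("pan",.012),("ledge",.135),("treadle_pad",.08),("platform_top",.175),("gauge",.056)):
    r=cut_out(p,k)
    if r:
        m=r[0]["pixels"].astype(np.uint8); c=max(cv2.findContours(m,0,1)[0],key=cv2.contourArea); q=cv2.minAreaRect(c)
        print(k,round(r[0]["confidence"],2),np.round(r[0]["rect"],1),"minrect",np.round(q[0],1),np.round(q[1],1),round(q[2],1),ray(p,q[0],z).round(3))
```

```text
(204, 250) 195 [203.3 249.9] [27.4 27.7] 593 ell [0.5618 0.2456 0.082 ] cent [0.5617 0.2452]
(204, 250) 170 [203.2 250. ] [27.5 28.2] 615 ell [0.5615 0.2458 0.082 ] cent [0.5615 0.2456]
(206, 293) 195 [204.7 293.1] [27.5 28.2] 601 ell [0.4667 0.2389 0.082 ] cent [0.4667 0.2381]
(206, 293) 170 [204.7 293.1] [28.  28.5] 632 ell [0.4667 0.2389 0.082 ] cent [0.4665 0.239 ]
(147, 293) 195 [144.7 292.4] [27.3 28.2] 604 ell [0.4665 0.3704 0.082 ] cent [0.4664 0.3699]
(147, 293) 170 [144.8 292.6] [27.7 28.6] 632 ell [0.466  0.3703 0.082 ] cent [0.4661 0.3703]
(351, 222) 150 [351.1 221.6] [27.2 27.8] 604 ell [ 0.616  -0.0757  0.175 ] cent [ 0.6159 -0.0758]
pan 0.96 [480.2 291.9  56.2  56.7] minrect [479. 291.] [54. 54.] 90.0 [ 0.482 -0.382  0.012]
ledge 0.95 [349.7 249.5 136.6 123.6] minrect [349.1 251.2] [133.1 119.8] 2.4 [ 0.558 -0.074  0.135]
treadle_pad 0.68 [340.1 267.9  57.8  79.9] minrect [336.8 286.6] [58.  26.2] 1.1 [ 0.485 -0.051  0.08 ]
platform_top 0.9 [350.9 219.4  30.3  35.7] minrect [350.5 224. ] [32. 27.] 90.0 [ 0.611 -0.075  0.175]
gauge 0.75 [180.2 269.2  43.5  13.7] minrect [179.  268.4] [44.7  7.3] 5.4 [0.522 0.304 0.056]
```

View pics/feed0.png

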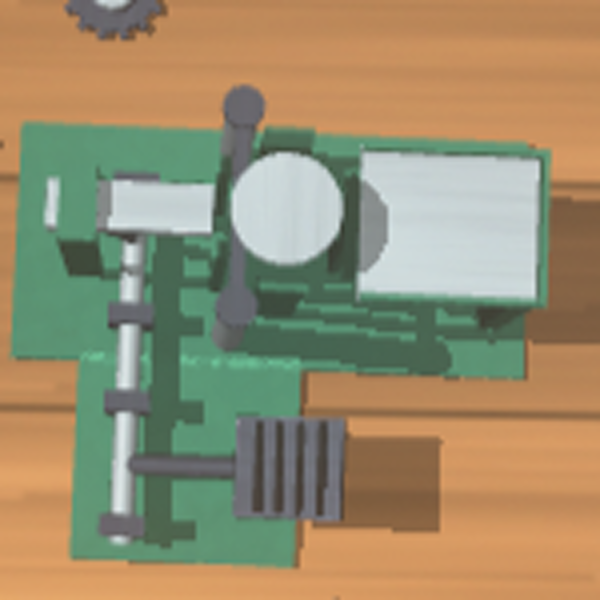

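The crop shows the white platform disc at crop (287,208), the ledge plate at (450,225), the treadle pad at (290,468) and two dark posts at (244,105) and (234,310). I need the posts' heights, so I'll zoom the scene view.

Run:
```python
from h import *
p=get_image("scene"); save(p,"feeds.png",(210,190,370,310),5)
W=[.616,-.0757]
for z in(0,.135,.175): print(z,proj(p,W+[z]).round(1))
t=get_image("top")
for z in(0,.135,.175): print("top",z,proj(t,W+[z]).round(1))
for n,uv in(("p1",(341,196.5)),("p2",(338.7,247))):
  for z in (.04,.135,.175,.2): print(n,z,ray(t,uv,z).round(3), proj(p,ray(t,uv,z)).round(0))
```

```text
0 [287.2 281.1]
0.135 [285.  238.1]
0.175 [284.3 224.1]
top 0 [347.  232.2]
top 0.135 [350.1 224.3]
top 0.175 [351.1 221.6]
p1 0.04 [ 0.694 -0.059  0.04 ] [289. 293.]
p1 0.135 [ 0.676 -0.056  0.135] [290. 256.]
p1 0.175 [ 0.668 -0.054  0.175] [291. 239.]
p1 0.2 [ 0.663 -0.054  0.2  ] [291. 229.]
p2 0.04 [ 0.577 -0.055  0.04 ] [297. 259.]
p2 0.135 [ 0.567 -0.052  0.135] [298. 226.]
p2 0.175 [ 0.563 -0.051  0.175] [298. 211.]
p2 0.2 [ 0.561 -0.05   0.2  ] [298. 201.]
```

View pics/feeds.png

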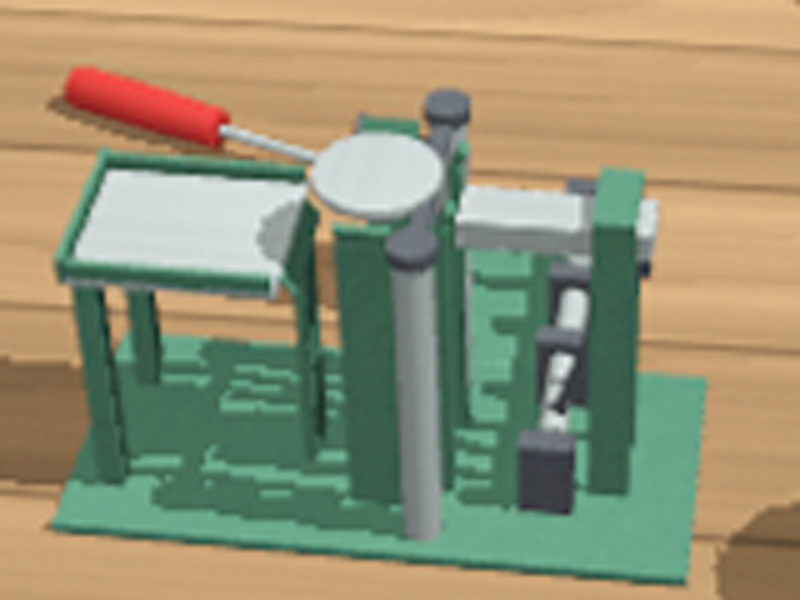

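The scene zoom puts the post tops at about (292,239), which means 0.175 m, level with the platform. So everything above 0.18 m is clear. I'll grip all tins along world y, clear of the gauge and the tub.

```bash
cat > plan.py <<'E'
import sys
from h import *
from scipy.spatial.transform import Rotation as Ro
def plan(x,y,z,a=90):  # a: world angle (deg) of tool y
    s=sense(); R=Ro.from_quat(s["tcp_rot"]).as_matrix()
    d=R.T@(np.array([x,y,z])-s["tool_pos"])/.4
    cur=np.degrees(np.arctan2(R[1,1],R[0,1])); t=np.radians((cur-a+90)%180-90)/.5
    print("t",round(s["time"],1),"pos",np.round(s["tool_pos"],4),"ang",round(cur,2),"g",np.round(s["grip_width"],3),round(s["grasp_force"],1),"F",np.round(s["contact_force"],1),"-> xyz",d.round(4),"turn",round(t,3))
if __name__=="__main__": plan(*map(float,sys.argv[1:]))
E
python3 plan.py .4667 .239 .15
```

```text
t 1.6 pos [0.1732 0.5745 0.2533] ang 73.22 g 1.0 0.0 F [ 0.2  0.  -0.2] -> xyz [-0.9447 -0.5912  0.2582] turn -0.586
```

```bash
python3 -m pendant '[{"fingers":1,"x":-0.945,"y":-0.591,"z":0.258,"turn":-0.586},{"fingers":1,"x":-0.945,"y":-0.591,"z":0.258,"turn":-0.586},{"fingers":1,"x":-0.945,"y":-0.591,"z":0.258,"turn":-0.586},{"fingers":1,"x":-0.945,"y":-0.591,"z":0.258,"turn":-0.586},{"fingers":1,"x":-0.945,"y":-0.591,"z":0.258,"turn":-0.586},{"fingers":1,"x":-0.945,"y":-0.591,"z":0.258,"turn":-0.586},{"fingers":1,"x":-0.945,"y":-0.591,"z":0.258,"turn":-0.586},{"fingers":1,"x":-0.945,"y":-0.591,"z":0.258,"turn":-0.586},{"fingers":1,"x":-0.945,"y":-0.591,"z":0.258,"turn":-0.586},{"fingers":1,"x":-0.945,"y":-0.591,"z":0.258,"turn":-0.586}]' 30
python3 -m pendant '[{"fingers":1,"x":-0.0,"y":0,"z":0,"turn":0},{"fingers":1,"x":-0.0,"y":0,"z":0,"turn":0},{"fingers":1,"x":-0.0,"y":0,"z":0,"turn":0}]'
python3 plan.py .4667 .239 .071
```

```text
time: 2.6
tool_pos: [0.4687, 0.2349, 0.1483]
tcp_rot: [0.002, 1.0, -0.001, -0.001]
contact_force: [-0.8, 0.7, 0.4]
grip_width: 0.996
grasp_force: 0.0
time: 2.9
tool_pos: [0.4662, 0.2405, 0.1508]
tcp_rot: [-0.001, 1.0, 0.0, 0.0]
contact_force: [0.4, -0.6, -0.7]
grip_width: 0.998
grasp_force: 0.0
t 2.9 pos [0.4662 0.2405 0.1508] ang 90.13 g 0.998 0.0 F [ 0.4 -0.6 -0.7] -> xyz [-0.0011 -0.0039  0.1996] turn 0.005
```

```bash
python3 -m pendant '[{"fingers":1,"z":0.07},{"fingers":1,"z":0.13},{"fingers":1,"z":0.17},{"fingers":1,"z":0.197},{"fingers":1,"z":0.197},{"fingers":1,"z":0.197}]'
python3 -m pendant '[{"fingers":-1},{"fingers":-1},{"fingers":-1},{"fingers":-1},{"fingers":-1},{"fingers":-1},{"fingers":-1},{"fingers":-1},{"fingers":-1},{"fingers":-1}]' 35
python3 -m pendant '[{"fingers":-1},{"fingers":-1,"z":-0.1},{"fingers":-1,"z":-0.2},{"fingers":-1,"z":-0.3},{"fingers":-1,"z":-0.4},{"fingers":-1,"z":-0.45},{"fingers":-1,"z":-0.45},{"fingers":-1,"z":-0.45}]'
python3 plan.py .616 -.0757 .22
```

```text
t 2.9 pos [0.4662 0.2405 0.1508] ang 90.13 g 0.998 0.0 F [ 0.4 -0.6 -0.7] -> xyz [-0.3728 -0.7912 -0.1734] turn 0.005schema error: expected keys fingers, x, y, z, turn
schema error: expected keys fingers, x, y, z, turn
schema error: expected keys fingers, x, y, z, turn
```

All keys are required in each row.

```bash
python3 -m pendant '[{"fingers":1,"x":0,"y":0,"z":0.07,"turn":0},{"fingers":1,"x":0,"y":0,"z":0.13,"turn":0},{"fingers":1,"x":0,"y":0,"z":0.17,"turn":0},{"fingers":1,"x":0,"y":0,"z":0.197,"turn":0},{"fingers":1,"x":0,"y":0,"z":0.197,"turn":0},{"fingers":1,"x":0,"y":0,"z":0.197,"turn":0}]' | tr '\n' ' '
python3 -m pendant '[{"fingers":-1,"x":0,"y":0,"z":0,"turn":0},{"fingers":-1,"x":0,"y":0,"z":0,"turn":0},{"fingers":-1,"x":0,"y":0,"z":0,"turn":0},{"fingers":-1,"x":0,"y":0,"z":0,"turn":0},{"fingers":-1,"x":0,"y":0,"z":0,"turn":0},{"fingers":-1,"x":0,"y":0,"z":0,"turn":0},{"fingers":-1,"x":0,"y":0,"z":0,"turn":0},{"fingers":-1,"x":0,"y":0,"z":0,"turn":0}]' 35 | tr '\n' ' '
python3 -m pendant '[{"fingers":-1,"x":0,"y":0,"z":-0.1,"turn":0},{"fingers":-1,"x":0,"y":0,"z":-0.2,"turn":0},{"fingers":-1,"x":0,"y":0,"z":-0.3,"turn":0},{"fingers":-1,"x":0,"y":0,"z":-0.4,"turn":0},{"fingers":-1,"x":0,"y":0,"z":-0.45,"turn":0},{"fingers":-1,"x":0,"y":0,"z":-0.45,"turn":0},{"fingers":-1,"x":0,"y":0,"z":-0.45,"turn":0}]' | tr '\n' ' '
python3 plan.py .616 -.0757 .25
```

```text
time: 3.5 tool_pos: [0.4671, 0.2395, 0.0722] tcp_rot: [-0.0, 1.0, 0.0, 0.0] contact_force: [-0.7, 0.7, -0.6] grip_width: 1.002 grasp_force: 0.0 time: 4.3 tool_pos: [0.4677, 0.2394, 0.0729] tcp_rot: [-0.0, 1.0, 0.001, 0.001] contact_force: [-0.5, 0.2, 5.0] grip_width: 0.721 grasp_force: 38.7 time: 5.0 tool_pos: [0.4668, 0.239, 0.2505] tcp_rot: [-0.0, 1.0, -0.0, -0.0] contact_force: [-0.5, -0.5, -0.5] grip_width: 0.712 grasp_force: 38.4 t 5.0 pos [0.4668 0.239  0.2505] ang 90.0 g 0.712 38.4 F [-0.5 -0.5 -0.5] -> xyz [-0.3729 -0.7866  0.0012] turn 0.0
```

```bash
python3 -m pendant '[{"fingers":-1,"x":-0.04,"y":-0.08,"z":0,"turn":0},{"fingers":-1,"x":-0.09,"y":-0.19,"z":0,"turn":0},{"fingers":-1,"x":-0.14,"y":-0.3,"z":0,"turn":0},{"fingers":-1,"x":-0.19,"y":-0.41,"z":0,"turn":0},{"fingers":-1,"x":-0.24,"y":-0.52,"z":0,"turn":0},{"fingers":-1,"x":-0.29,"y":-0.62,"z":0,"turn":0},{"fingers":-1,"x":-0.34,"y":-0.71,"z":0,"turn":0},{"fingers":-1,"x":-0.373,"y":-0.787,"z":0,"turn":0},{"fingers":-1,"x":-0.373,"y":-0.787,"z":0,"turn":0},{"fingers":-1,"x":-0.373,"y":-0.787,"z":0,"turn":0}]' | tr '\n' ' '
python3 -m pendant '[{"fingers":-1,"x":0,"y":0,"z":0.08,"turn":0},{"fingers":-1,"x":0,"y":0,"z":0.1,"turn":0},{"fingers":-1,"x":0,"y":0,"z":0.1,"turn":0},{"fingers":-1,"x":0,"y":0,"z":0.1,"turn":0}]' | tr '\n' ' '
python3 plan.py .616 -.0757 .203
python3 - <<'E'
from h import *
a=get_image("scene"); save(a,"hold1s.png",(210,150,370,270),5)
print(proj(a,[.616,-.0757,.175]),proj(a,[.616,-.0757,.184]))
E
```

```text
time: 6.0 tool_pos: [0.6155, -0.0762, 0.2481] tcp_rot: [0.001, 1.0, 0.001, -0.002] contact_force: [0.3, -0.5, -1.3] grip_width: 0.714 grasp_force: 38.5 time: 6.4 tool_pos: [0.6159, -0.0749, 0.2118] tcp_rot: [-0.001, 1.0, 0.0, -0.0] contact_force: [-0.3, 0.5, 0.1] grip_width: 0.714 grasp_force: 38.5 t 6.4 pos [ 0.6159 -0.0749  0.2118] ang 90.07 g 0.714 38.5 F [-0.3  0.5  0.1] -> xyz [-0.0002 -0.002   0.022 ] turn 0.003
[284.25759619 224.13442057] [284.08866955 220.89932669]
```

View pics/hold1s.png

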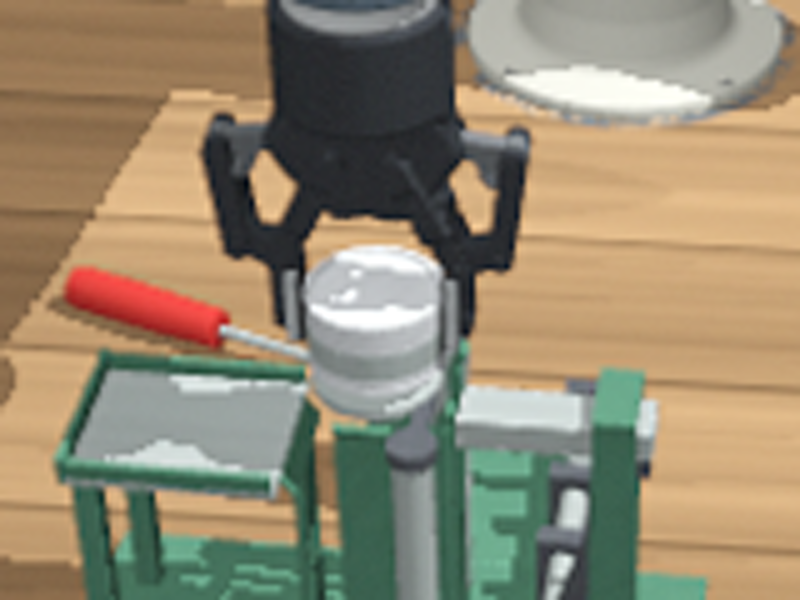

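The tin is held level right over the platform, at crop (375,330) or column 285, with 284 expected. I'll set it down.

```bash
python3 -m pendant '[{"fingers":-1,"x":0,"y":0,"z":0.01,"turn":0},{"fingers":-1,"x":0,"y":0,"z":0.02,"turn":0},{"fingers":-1,"x":0,"y":0,"z":0.024,"turn":0},{"fingers":-1,"x":0,"y":0,"z":0.024,"turn":0}]' | tr '\n' ' '
python3 -m pendant '[{"fingers":0.6,"x":0,"y":0,"z":0,"turn":0},{"fingers":0.8,"x":0,"y":0,"z":0,"turn":0},{"fingers":1,"x":0,"y":0,"z":0,"turn":0},{"fingers":1,"x":0,"y":0,"z":0,"turn":0},{"fingers":1,"x":0,"y":0,"z":0,"turn":0},{"fingers":1,"x":0,"y":0,"z":-0.05,"turn":0},{"fingers":1,"x":0,"y":0,"z":-0.15,"turn":0},{"fingers":1,"x":0,"y":0,"z":-0.2,"turn":0},{"fingers":1,"x":0,"y":0,"z":-0.2,"turn":0}]' | tr '\n' ' '
python3 plan.py .5618 .2456 .25
python3 - <<'E'
from h import *
a=get_image("scene"); save(a,"put1s.png",(210,150,370,270),5)
E
```

```text
time: 6.85 tool_pos: [0.616, -0.0757, 0.2013] tcp_rot: [-0.0, 1.0, 0.0, -0.0] contact_force: [0.5, 0.4, -0.6] grip_width: 0.712 grasp_force: 38.5 time: 7.75 tool_pos: [0.617, -0.0759, 0.2866] tcp_rot: [-0.0, 1.0, -0.001, 0.004] contact_force: [0.2, -0.0, 1.0] grip_width: 1.003 grasp_force: 0.0 t 7.8 pos [ 0.617  -0.0759  0.2866] ang 90.02 g 1.003 0.0 F [ 0.2 -0.   1. ] -> xyz [0.1385 0.8038 0.0893] turn 0.001
```

View pics/put1s.png

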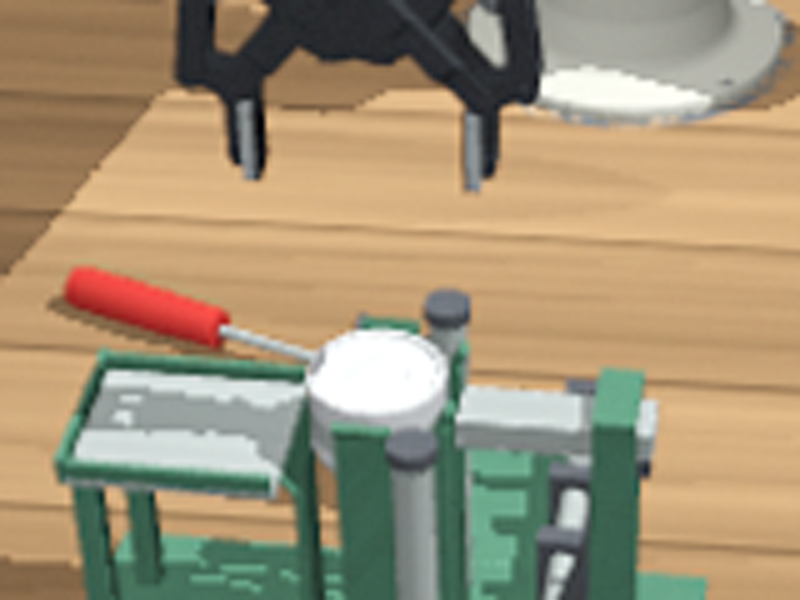

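The first tin has sunk into the well, with its lid level at about crop (378,365). Next tin.

```bash
python3 -m pendant '[{"fingers":1,"x":0.135,"y":0.803,"z":0.079,"turn":0},{"fingers":1,"x":0.135,"y":0.803,"z":0.079,"turn":0},{"fingers":1,"x":0.135,"y":0.803,"z":0.079,"turn":0},{"fingers":1,"x":0.135,"y":0.803,"z":0.079,"turn":0},{"fingers":1,"x":0.135,"y":0.803,"z":0.079,"turn":0},{"fingers":1,"x":0.135,"y":0.803,"z":0.079,"turn":0},{"fingers":1,"x":0.135,"y":0.803,"z":0.079,"turn":0},{"fingers":1,"x":0.135,"y":0.803,"z":0.079,"turn":0},{"fingers":1,"x":0.135,"y":0.803,"z":0.079,"turn":0},{"fingers":1,"x":0.135,"y":0.803,"z":0.079,"turn":0}]' | tr '\n' ' '
python3 plan.py .5618 .2456 .075
python3 - <<'E'
from h import *
p=get_image("scene")
for a in cut_out(p,"tin1_c")[:5]: print(np.round(a["rect"]),round(a["confidence"],2))
for X in ([.5618,.2456,.064],[.466,.3703,.064],[.616,-.0757,.157]): print(proj(p,X).round(1))
E
```

```text
time: 8.8 tool_pos: [0.5622, 0.2444, 0.2492] tcp_rot: [0.0, 1.0, -0.0, -0.001] contact_force: [0.1, 1.1, 0.2] grip_width: 1.0 grasp_force: 0.0 t 8.8 pos [0.5622 0.2444 0.2492] ang 89.95 g 1.0 0.0 F [0.1 1.1 0.2] -> xyz [0.0005 0.0035 0.4355] turn -0.002
[421.7 254.5]
[468.3 232.8]
[284.6 230.5]
```

```bash
python3 -m pendant '[{"fingers":1,"x":0,"y":0,"z":0.1,"turn":0},{"fingers":1,"x":0,"y":0,"z":0.2,"turn":0},{"fingers":1,"x":0,"y":0,"z":0.3,"turn":0},{"fingers":1,"x":0,"y":0,"z":0.38,"turn":0},{"fingers":1,"x":0,"y":0,"z":0.42,"turn":0},{"fingers":1,"x":0,"y":0,"z":0.437,"turn":0},{"fingers":1,"x":0,"y":0,"z":0.437,"turn":0},{"fingers":1,"x":0,"y":0,"z":0.437,"turn":0}]' | tr '\n' ' '
python3 -m pendant '[{"fingers":-1,"x":0,"y":0,"z":0,"turn":0},{"fingers":-1,"x":0,"y":0,"z":0,"turn":0},{"fingers":-1,"x":0,"y":0,"z":0,"turn":0},{"fingers":-1,"x":0,"y":0,"z":0,"turn":0},{"fingers":-1,"x":0,"y":0,"z":0,"turn":0},{"fingers":-1,"x":0,"y":0,"z":0,"turn":0},{"fingers":-1,"x":0,"y":0,"z":0,"turn":0},{"fingers":-1,"x":0,"y":0,"z":0,"turn":0}]' 35 | tr '\n' ' '
python3 -m pendant '[{"fingers":-1,"x":0,"y":0,"z":-0.1,"turn":0},{"fingers":-1,"x":0,"y":0,"z":-0.2,"turn":0},{"fingers":-1,"x":0,"y":0,"z":-0.3,"turn":0},{"fingers":-1,"x":0,"y":0,"z":-0.4,"turn":0},{"fingers":-1,"x":0,"y":0,"z":-0.437,"turn":0},{"fingers":-1,"x":0,"y":0,"z":-0.437,"turn":0},{"fingers":-1,"x":0,"y":0,"z":-0.437,"turn":0}]' | tr '\n' ' '
python3 plan.py .616 -.0757 .22
```

```text
time: 9.7 tool_pos: [0.5632, 0.2456, 0.0776] tcp_rot: [0.0, 1.0, 0.001, 0.002] contact_force: [0.3, -0.6, 0.5] grip_width: 1.003 grasp_force: 0.0 time: 10.5 tool_pos: [0.563, 0.2458, 0.0775] tcp_rot: [-0.0, 1.0, 0.001, 0.002] contact_force: [-0.0, 0.6, 6.5] grip_width: 0.713 grasp_force: 38.7 time: 11.2 tool_pos: [0.5618, 0.2454, 0.2481] tcp_rot: [-0.0, 1.0, -0.0, -0.001] contact_force: [-1.1, 1.0, -1.2] grip_width: 0.715 grasp_force: 38.4 t 11.2 pos [0.5618 0.2454 0.2481] ang 90.02 g 0.715 38.4 F [-1.1  1.  -1.2] -> xyz [-0.1354 -0.8028  0.0707] turn 0.001
```

```bash
python3 -m pendant '[{"fingers":-1,"x":-0.01,"y":-0.06,"z":0,"turn":0},{"fingers":-1,"x":-0.03,"y":-0.17,"z":0,"turn":0},{"fingers":-1,"x":-0.05,"y":-0.28,"z":0,"turn":0},{"fingers":-1,"x":-0.07,"y":-0.4,"z":0,"turn":0},{"fingers":-1,"x":-0.09,"y":-0.52,"z":0,"turn":0},{"fingers":-1,"x":-0.11,"y":-0.63,"z":0,"turn":0},{"fingers":-1,"x":-0.125,"y":-0.73,"z":0,"turn":0},{"fingers":-1,"x":-0.135,"y":-0.803,"z":0,"turn":0},{"fingers":-1,"x":-0.135,"y":-0.803,"z":0,"turn":0},{"fingers":-1,"x":-0.135,"y":-0.803,"z":0.03,"turn":0}]' | tr '\n' ' '
python3 -m pendant '[{"fingers":-1,"x":0,"y":0,"z":0.03,"turn":0},{"fingers":-1,"x":0,"y":0,"z":0.035,"turn":0},{"fingers":-1,"x":0,"y":0,"z":0.035,"turn":0},{"fingers":-1,"x":0,"y":0,"z":0.035,"turn":0}]' | tr '\n' ' '
python3 plan.py .616 -.0757 .207
python3 - <<'E'
from h import *
a=get_image("scene"); save(a,"hold2s.png",(230,160,340,260),5)
E
```

```text
time: 12.2 tool_pos: [0.616, -0.0762, 0.2366] tcp_rot: [0.001, 1.0, 0.0, -0.001] contact_force: [0.3, -0.2, 0.1] grip_width: 0.712 grasp_force: 38.4 time: 12.6 tool_pos: [0.6161, -0.0749, 0.2242] tcp_rot: [-0.001, 1.0, -0.0, 0.0] contact_force: [0.1, 0.5, -0.7] grip_width: 0.716 grasp_force: 38.4 t 12.6 pos [ 0.6161 -0.0749  0.2242] ang 90.08 g 0.716 38.4 F [ 0.1  0.5 -0.7] -> xyz [ 0.0003 -0.0019  0.043 ] turn 0.003
```

View pics/hold2s.png

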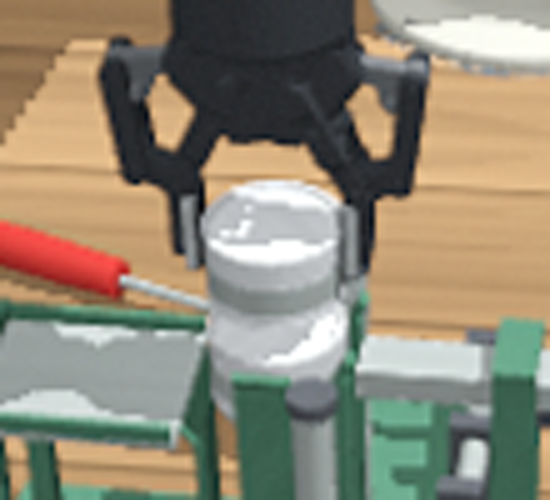

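The second tin hangs level just above the first, within 1 px sideways (crop 275 against 281). Lowering it and letting go.

```bash
python3 -m pendant '[{"fingers":-1,"x":0,"y":0,"z":0.015,"turn":0},{"fingers":-1,"x":0,"y":0,"z":0.03,"turn":0},{"fingers":-1,"x":0,"y":0,"z":0.042,"turn":0},{"fingers":-1,"x":0,"y":0,"z":0.042,"turn":0},{"fingers":-1,"x":0,"y":0,"z":0.042,"turn":0}]' | tr '\n' ' '
python3 -m pendant '[{"fingers":0.6,"x":0,"y":0,"z":0,"turn":0},{"fingers":0.8,"x":0,"y":0,"z":0,"turn":0},{"fingers":1,"x":0,"y":0,"z":0,"turn":0},{"fingers":1,"x":0,"y":0,"z":0,"turn":0},{"fingers":1,"x":0,"y":0,"z":0,"turn":0},{"fingers":1,"x":0,"y":0,"z":-0.05,"turn":0},{"fingers":1,"x":0,"y":0,"z":-0.15,"turn":0},{"fingers":1,"x":0,"y":0,"z":-0.2,"turn":0},{"fingers":1,"x":0,"y":0,"z":-0.2,"turn":0}]' | tr '\n' ' '
python3 plan.py .4663 .3703 .25
```

```text
time: 13.15 tool_pos: [0.616, -0.0758, 0.207] tcp_rot: [-0.0, 1.0, 0.0, -0.0] contact_force: [0.9, -0.6, -0.7] grip_width: 0.71 grasp_force: 38.4 time: 14.05 tool_pos: [0.617, -0.0759, 0.2922] tcp_rot: [-0.0, 1.0, -0.001, 0.004] contact_force: [0.2, -0.3, 0.1] grip_width: 1.0 grasp_force: 0.0 t 14.1 pos [ 0.617  -0.0759  0.2922] ang 90.01 g 1.0 0.0 F [ 0.2 -0.3  0.1] -> xyz [0.3773 1.1157 0.1011] turn 0.0
```

```bash
python3 -m pendant '[{"fingers":1,"x":0.19,"y":0.6,"z":0.092,"turn":0},{"fingers":1,"x":0.19,"y":0.6,"z":0.092,"turn":0},{"fingers":1,"x":0.19,"y":0.6,"z":0.092,"turn":0},{"fingers":1,"x":0.19,"y":0.6,"z":0.092,"turn":0},{"fingers":1,"x":0.19,"y":0.6,"z":0.092,"turn":0},{"fingers":1,"x":0.19,"y":0.6,"z":0.092,"turn":0}]' | tr '\n' ' '
python3 -m pendant '[{"fingers":1,"x":0.184,"y":0.515,"z":0,"turn":0},{"fingers":1,"x":0.184,"y":0.515,"z":0,"turn":0},{"fingers":1,"x":0.184,"y":0.515,"z":0,"turn":0},{"fingers":1,"x":0.184,"y":0.515,"z":0,"turn":0},{"fingers":1,"x":0.184,"y":0.515,"z":0,"turn":0},{"fingers":1,"x":0.184,"y":0.515,"z":0,"turn":0},{"fingers":1,"x":0.184,"y":0.515,"z":0,"turn":0},{"fingers":1,"x":0.184,"y":0.515,"z":0,"turn":0},{"fingers":1,"x":0.184,"y":0.515,"z":0,"turn":0}]' | tr '\n' ' '
python3 plan.py .4663 .3703 .075
```

```text
time: 14.65 tool_pos: [0.5376, 0.169, 0.248] tcp_rot: [-0.003, 1.0, 0.001, -0.002] contact_force: [0.7, -1.3, 0.5] grip_width: 1.002 grasp_force: 0.0 time: 15.55 tool_pos: [0.4672, 0.3689, 0.2504] tcp_rot: [0.001, 1.0, -0.0, 0.0] contact_force: [0.1, 0.3, -0.1] grip_width: 0.997 grasp_force: 0.0 t 15.6 pos [0.4672 0.3689 0.2504] ang 89.89 g 0.997 0.0 F [ 0.1  0.3 -0.1] -> xyz [0.0024 0.0036 0.4386] turn -0.004
```

```bash
python3 -m pendant '[{"fingers":1,"x":0,"y":0,"z":0.1,"turn":0},{"fingers":1,"x":0,"y":0,"z":0.2,"turn":0},{"fingers":1,"x":0,"y":0,"z":0.3,"turn":0},{"fingers":1,"x":0,"y":0,"z":0.38,"turn":0},{"fingers":1,"x":0,"y":0,"z":0.42,"turn":0},{"fingers":1,"x":0,"y":0,"z":0.438,"turn":0},{"fingers":1,"x":0,"y":0,"z":0.438,"turn":0},{"fingers":1,"x":0,"y":0,"z":0.438,"turn":0}]' | tr '\n' ' '
python3 -m pendant '[{"fingers":-1,"x":0,"y":0,"z":0,"turn":0},{"fingers":-1,"x":0,"y":0,"z":0,"turn":0},{"fingers":-1,"x":0,"y":0,"z":0,"turn":0},{"fingers":-1,"x":0,"y":0,"z":0,"turn":0},{"fingers":-1,"x":0,"y":0,"z":0,"turn":0},{"fingers":-1,"x":0,"y":0,"z":0,"turn":0},{"fingers":-1,"x":0,"y":0,"z":0,"turn":0},{"fingers":-1,"x":0,"y":0,"z":0,"turn":0}]' 35 | tr '\n' ' '
python3 -m pendant '[{"fingers":-1,"x":0,"y":0,"z":-0.1,"turn":0},{"fingers":-1,"x":0,"y":0,"z":-0.2,"turn":0},{"fingers":-1,"x":0,"y":0,"z":-0.3,"turn":0},{"fingers":-1,"x":0,"y":0,"z":-0.4,"turn":0},{"fingers":-1,"x":0,"y":0,"z":-0.437,"turn":0},{"fingers":-1,"x":0,"y":0,"z":-0.437,"turn":0},{"fingers":-1,"x":0,"y":0,"z":-0.437,"turn":0}]' | tr '\n' ' '
python3 -m pendant '[{"fingers":-1,"x":-0.02,"y":-0.06,"z":0,"turn":0},{"fingers":-1,"x":-0.05,"y":-0.16,"z":0,"turn":0},{"fingers":-1,"x":-0.09,"y":-0.27,"z":0,"turn":0},{"fingers":-1,"x":-0.13,"y":-0.38,"z":0,"turn":0},{"fingers":-1,"x":-0.17,"y":-0.5,"z":0,"turn":0},{"fingers":-1,"x":-0.2,"y":-0.6,"z":0,"turn":0},{"fingers":-1,"x":-0.2,"y":-0.6,"z":0,"turn":0}]' | tr '\n' ' '
python3 plan.py .616 -.0757 .224
```

```text
time: 16.35 tool_pos: [0.4675, 0.3707, 0.0775] tcp_rot: [0.0, 1.0, 0.001, 0.001] contact_force: [0.7, 0.1, 0.1] grip_width: 1.002 grasp_force: 0.0 time: 17.15 tool_pos: [0.4672, 0.3708, 0.0774] tcp_rot: [-0.0, 1.0, 0.001, 0.001] contact_force: [-1.5, -0.5, 6.6] grip_width: 0.711 grasp_force: 38.5 time: 17.85 tool_pos: [0.4662, 0.3701, 0.2482] tcp_rot: [-0.0, 1.0, -0.001, -0.001] contact_force: [-0.7, 0.6, -1.4] grip_width: 0.711 grasp_force: 38.4 time: 18.55 tool_pos: [0.5469, 0.1253, 0.2462] tcp_rot: [0.003, 1.0, -0.001, -0.003] contact_force: [0.3, -0.2, -1.2] grip_width: 0.716 grasp_force: 38.4 t 18.6 pos [0.5469 0.1253 0.2462] ang 89.64 g 0.716 38.4 F [ 0.3 -0.2 -1.2] -> xyz [-0.1762 -0.5011  0.0562] turn -0.012
```

```bash
python3 -m pendant '[{"fingers":-1,"x":-0.02,"y":-0.06,"z":0,"turn":0},{"fingers":-1,"x":-0.06,"y":-0.17,"z":0,"turn":0},{"fingers":-1,"x":-0.1,"y":-0.29,"z":0,"turn":0},{"fingers":-1,"x":-0.14,"y":-0.4,"z":0,"turn":0},{"fingers":-1,"x":-0.174,"y":-0.48,"z":0,"turn":0},{"fingers":-1,"x":-0.174,"y":-0.515,"z":0,"turn":0},{"fingers":-1,"x":-0.174,"y":-0.515,"z":0,"turn":0},{"fingers":-1,"x":-0.174,"y":-0.515,"z":0.03,"turn":0},{"fingers":-1,"x":-0.174,"y":-0.515,"z":0.065,"turn":0},{"fingers":-1,"x":-0.174,"y":-0.515,"z":0.065,"turn":0}]' | tr '\n' ' '
python3 -m pendant '[{"fingers":-1,"x":0,"y":0,"z":0,"turn":0},{"fingers":-1,"x":0,"y":0,"z":0,"turn":0}]' | tr '\n' ' '
python3 plan.py .616 -.0757 .207
python3 - <<'E'
from h import *
a=get_image("scene"); save(a,"hold3s.png",(230,160,340,260),5)
E
```

```text
time: 19.55 tool_pos: [0.6149, -0.0739, 0.2202] tcp_rot: [-0.001, 1.0, 0.001, -0.003] contact_force: [-0.1, 0.1, -1.7] grip_width: 0.712 grasp_force: 38.5 time: 19.75 tool_pos: [0.6161, -0.075, 0.2245] tcp_rot: [-0.001, 1.0, -0.0, 0.0] contact_force: [0.7, -0.7, -0.8] grip_width: 0.716 grasp_force: 38.5 t 19.8 pos [ 0.6161 -0.075   0.2245] ang 90.07 g 0.716 38.5 F [ 0.7 -0.7 -0.8] -> xyz [ 0.0004 -0.0016  0.0438] turn 0.002
```

View pics/hold3s.png

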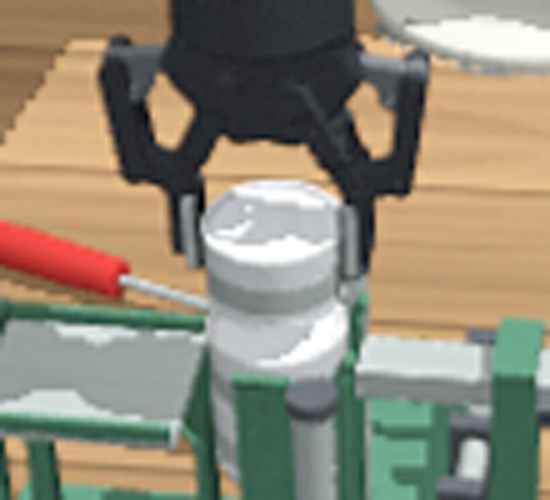

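The third tin is lined up as before (crop 275 over 281). I'll release it, rise and check the stack before pressing.

```bash
python3 -m pendant '[{"fingers":-1,"x":0,"y":0,"z":0.015,"turn":0},{"fingers":-1,"x":0,"y":0,"z":0.03,"turn":0},{"fingers":-1,"x":0,"y":0,"z":0.042,"turn":0},{"fingers":-1,"x":0,"y":0,"z":0.042,"turn":0},{"fingers":-1,"x":0,"y":0,"z":0.042,"turn":0}]' | tr '\n' ' '
python3 -m pendant '[{"fingers":0.6,"x":0,"y":0,"z":0,"turn":0},{"fingers":0.8,"x":0,"y":0,"z":0,"turn":0},{"fingers":1,"x":0,"y":0,"z":0,"turn":0},{"fingers":1,"x":0,"y":0,"z":0,"turn":0},{"fingers":1,"x":0,"y":0,"z":0,"turn":0},{"fingers":1,"x":0,"y":0,"z":-0.05,"turn":0},{"fingers":1,"x":0,"y":0,"z":-0.15,"turn":0},{"fingers":1,"x":0,"y":0,"z":-0.2,"turn":0},{"fingers":1,"x":0,"y":0,"z":-0.2,"turn":0}]' | tr '\n' ' '
python3 -m pendant '[{"fingers":-1,"x":0.33,"y":-0.023,"z":0.2,"turn":0},{"fingers":-1,"x":0.33,"y":-0.023,"z":0.2,"turn":0},{"fingers":-1,"x":0.33,"y":-0.023,"z":0.2,"turn":0},{"fingers":-1,"x":0.33,"y":-0.023,"z":0.2,"turn":0},{"fingers":-1,"x":0.33,"y":-0.023,"z":0.2,"turn":0},{"fingers":-1,"x":0.33,"y":-0.023,"z":0.2,"turn":0},{"fingers":-1,"x":0.33,"y":-0.023,"z":0.2,"turn":0},{"fingers":-1,"x":0.33,"y":-0.023,"z":0.2,"turn":0}]' | tr '\n' ' '
python3 plan.py .484 -.085 .037
python3 - <<'E'
from h import *
a=get_image("scene"); b=get_image("top"); s=5
A=cv2.resize(a["img"][170:290,220:340],None,fx=3.3,fy=3.3,interpolation=2);B=cv2.resize(b["img"][180:300,290:410],None,fx=3.3,fy=3.3,interpolation=2)
cv2.imwrite("pics/stack.png",np.hstack([A,B])[:,:,::-1])
E
```

```text
time: 20.3 tool_pos: [0.616, -0.0758, 0.2069] tcp_rot: [-0.0, 1.0, 0.0, -0.0] contact_force: [-0.9, -0.3, 0.5] grip_width: 0.715 grasp_force: 38.5 time: 21.2 tool_pos: [0.617, -0.0759, 0.2922] tcp_rot: [-0.0, 1.0, -0.001, 0.004] contact_force: [-0.3, 0.5, -0.8] grip_width: 0.999 grasp_force: 0.0 time: 22.0 tool_pos: [0.4856, -0.0851, 0.2088] tcp_rot: [-0.0, 1.0, -0.0, 0.001] contact_force: [-0.3, -0.6, 0.3] grip_width: 0.0 grasp_force: 0.0 t 22.0 pos [ 0.4856 -0.0851  0.2088] ang 90.03 g 0.0 0.0 F [-0.3 -0.6  0.3] -> xyz [5.100e-03 4.000e-04 4.294e-01] turn 0.001
```

View pics/stack.png

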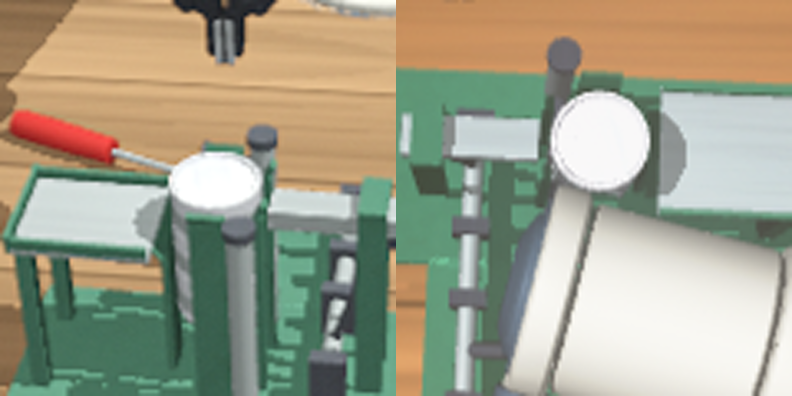

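The stack stands upright and centred in the well: lid at (215,180) in the left half and (600,140) in the right. Now I'll press the treadle slowly.

```bash
python3 -m pendant '[{"fingers":-1,"x":0,"y":0,"z":0.1,"turn":0},{"fingers":-1,"x":0,"y":0,"z":0.2,"turn":0},{"fingers":-1,"x":0,"y":0,"z":0.24,"turn":0},{"fingers":-1,"x":0,"y":0,"z":0.26,"turn":0},{"fingers":-1,"x":0,"y":0,"z":0.28,"turn":0},{"fingers":-1,"x":0,"y":0,"z":0.3,"turn":0},{"fingers":-1,"x":0,"y":0,"z":0.32,"turn":0},{"fingers":-1,"x":0,"y":0,"z":0.34,"turn":0},{"fingers":-1,"x":0,"y":0,"z":0.36,"turn":0},{"fingers":-1,"x":0,"y":0,"z":0.37,"turn":0}]' | tr '\n' ' '
python3 -m pendant '[{"fingers":-1,"x":0,"y":0,"z":0.015,"turn":0},{"fingers":-1,"x":0,"y":0,"z":0.03,"turn":0},{"fingers":-1,"x":0,"y":0,"z":0.045,"turn":0},{"fingers":-1,"x":0,"y":0,"z":0.045,"turn":0}]' | tr '\n' ' '
python3 plan.py .484 -.085 .037
python3 - <<'E'
from h import *
a=get_image("scene"); save(a,"press1.png",(210,180,330,280),5)
E
```

```text
time: 23.1 tool_pos: [0.4845, -0.0854, 0.059] tcp_rot: [0.0, 1.0, -0.0, 0.001] contact_force: [1.3, -4.6, 5.1] grip_width: 0.002 grasp_force: 2.6 time: 23.5 tool_pos: [0.4846, -0.0845, 0.0415] tcp_rot: [-0.0, 1.0, 0.0, 0.001] contact_force: [0.8, -1.5, 4.9] grip_width: 0.001 grasp_force: 2.6 t 23.5 pos [ 0.4846 -0.0845  0.0415] ang 90.02 g 0.001 2.6 F [ 0.8 -1.5  4.9] -> xyz [ 0.0015 -0.0012  0.0113] turn 0.001
```

View pics/press1.png

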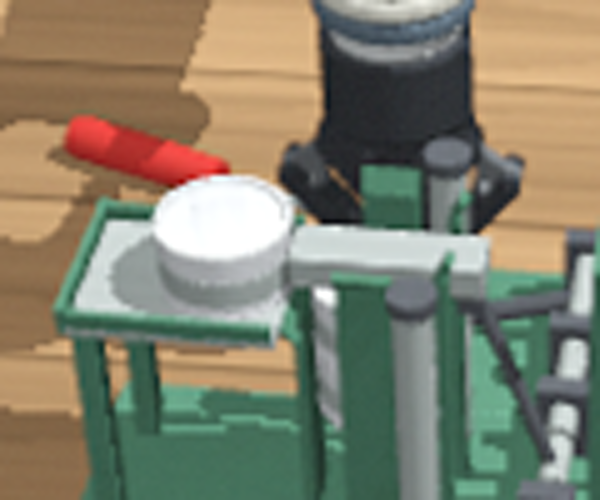

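The tin is out on the ledge, upright at crop (225,240), and the treadle is nearly down. Pressing on until the force climbs at the stop.

```bash
python3 -m pendant '[{"fingers":-1,"x":0,"y":0,"z":0.007,"turn":0},{"fingers":-1,"x":0,"y":0,"z":0.013,"turn":0},{"fingers":-1,"x":0,"y":0,"z":0.013,"turn":0}]' | tr '\n' ' '
python3 -m pendant '[{"fingers":-1,"x":0,"y":0,"z":0.005,"turn":0},{"fingers":-1,"x":0,"y":0,"z":0.007,"turn":0},{"fingers":-1,"x":0,"y":0,"z":0.007,"turn":0}]' | tr '\n' ' '
```

```text
time: 23.85 tool_pos: [0.4849, -0.0845, 0.0403] tcp_rot: [-0.0, 1.0, 0.0, 0.001] contact_force: [-9.5, 2.5, 26.5] grip_width: 0.002 grasp_force: 12.3 time: 24.15 tool_pos: [0.485, -0.0845, 0.0398] tcp_rot: [-0.0, 1.0, 0.0, 0.001] contact_force: [-16.7, 3.5, 39.4] grip_width: -0.001 grasp_force: 18.4
```

Clearly at the stop. Letting it up.

```bash
python3 -m pendant '[{"fingers":-1,"x":0,"y":0,"z":-0.03,"turn":0},{"fingers":-1,"x":0,"y":0,"z":-0.06,"turn":0},{"fingers":-1,"x":0,"y":0,"z":-0.09,"turn":0},{"fingers":-1,"x":0,"y":0,"z":-0.12,"turn":0},{"fingers":-1,"x":0,"y":0,"z":-0.15,"turn":0},{"fingers":-1,"x":0,"y":0,"z":-0.18,"turn":0},{"fingers":-1,"x":0,"y":0,"z":-0.25,"turn":0},{"fingers":-1,"x":0,"y":0,"z":-0.35,"turn":0},{"fingers":-1,"x":0,"y":0,"z":-0.45,"turn":0},{"fingers":-1,"x":0,"y":0,"z":-0.45,"turn":0}]' | tr '\n' ' '
python3 -m pendant '[{"fingers":1,"x":0,"y":0,"z":-0.1,"turn":-1},{"fingers":1,"x":0,"y":0,"z":-0.1,"turn":-1},{"fingers":1,"x":0,"y":0,"z":-0.1,"turn":-1},{"fingers":1,"x":0,"y":0,"z":-0.1,"turn":-1},{"fingers":1,"x":0,"y":0,"z":-0.1,"turn":-1},{"fingers":1,"x":0,"y":0,"z":-0.1,"turn":-1}]' | tr '\n' ' '
python3 - <<'E'
from h import *
p=get_image("top"); im=p["img"].astype(int); save(p,"ledge1.png",(290,170,430,310),4)
a=get_image("scene"); mn=im.min(2)
for k,z in(("tin1_c",.153),("pan",0)):
  for q in(a,p):
    print(k,[(np.round(r["uv"],1).tolist(),round(r["confidence"],2),ray(q,r["uv"],z)[:2].round(4).tolist()) for r in tip_of(q,k)[:4]])
E
python3 plan.py .6135 -.161 .25 0
```

```text
time: 25.15 tool_pos: [0.4858, -0.0854, 0.2202] tcp_rot: [-0.0, 1.0, -0.001, 0.005] contact_force: [-0.3, -0.4, -0.3] grip_width: -0.003 grasp_force: 0.0 time: 25.75 tool_pos: [0.4839, -0.0849, 0.2527] tcp_rot: [-0.247, 0.969, 0.0, -0.001] contact_force: [0.5, -0.7, -1.0] grip_width: 0.992 grasp_force: 0.0 tin1_c []
tin1_c [([486.0, 273.1], 0.41, [0.5151, -0.3581])]
pan [([167.9, 251.2], 0.7, [0.5317, -0.4029]), ([290.4, 281.6], 0.55, [0.617, -0.0678]), ([251.5, 221.7], 0.33, [0.3852, -0.2094])]
pan [([483.6, 272.4], 0.55, [0.5255, -0.3967])]
t 26.1 pos [ 0.4841 -0.085   0.2532] ang 118.64 g 1.001 0.0 F [ 0.3 -0.6 -0.4] -> xyz [-0.1928 -0.3219  0.0079] turn -2.142
```

View pics/ledge1.png

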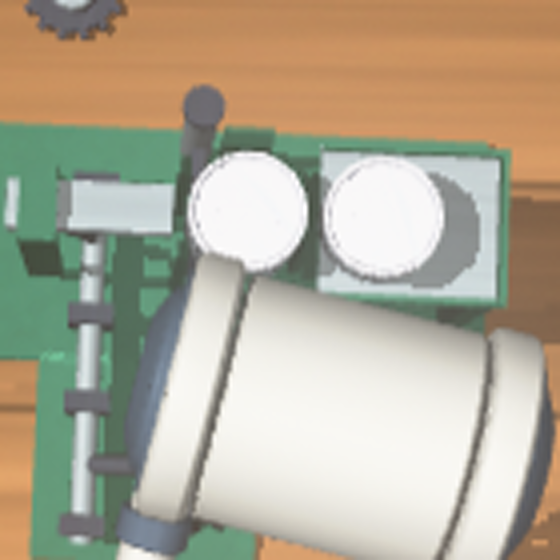

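The top view shows the fed tin upright on the ledge at crop (384,216) and the next one risen in the well at (248,210). The pan was knocked, to about (0.527,-0.40).

```bash
python3 - <<'E'
from h import *
print(sense()["q"])
p=get_image("top"); im=p["img"].astype(int); mn=im.min(2).astype(np.uint8)
m=np.zeros_like(mn); m[200:242,368:404]=mn[200:242,368:404]>225
n,l,st,ce=cv2.connectedComponentsWithStats(m); i=1+np.argmax(st[1:,4]); c=cv2.findContours((l==i).astype(np.uint8),0,1)[0][0]
e=cv2.fitEllipse(cv2.convexHull(c)); print(e,ray(p,e[0],.171))
print("crop est",ray(p,(386,224),.171))
r=cut_out(p,"pan")[0]; e=cv2.minEnclosingCircle(max(cv2.findContours(r["pixels"].astype(np.uint8),0,1)[0],key=cv2.contourArea))
print("pan",e,r["confidence"],ray(p,e[0],.012))
E
python3 plan.py .6135 -.161 .25 177
```

```text
[-2.42948798e-01 -2.00733529e-01  1.51216537e+00 -2.04059644e-05
  1.83034215e+00 -2.31353484e+00]
((385.3648376464844, 223.4398193359375), (29.064002990722656, 29.28802490234375), 129.21714782714844) [ 0.61375433 -0.14680542  0.171     ]
crop est [ 0.61260352 -0.14811925  0.171     ]
pan ((485.3834228515625, 274.7944641113281), 28.218021392822266) 0.81 [ 0.51932874 -0.39730871  0.012     ]
t 26.1 pos [ 0.4841 -0.085   0.2533] ang 118.65 g 1.001 0.0 F [ 0.4 -0.9 -0.8] -> xyz [-0.1927 -0.3219  0.0082] turn -2.037
```

The wrist would hit its limit turning that way, so I'll turn back the other way to −3°.

```bash
for i in 1 2; do :; done
python3 -m pendant '[{"fingers":1,"x":0,"y":0,"z":0,"turn":1},{"fingers":1,"x":0,"y":0,"z":0,"turn":1},{"fingers":1,"x":0,"y":0,"z":0,"turn":1},{"fingers":1,"x":0,"y":0,"z":0,"turn":1}]' >/dev/null
python3 -m pendant '[{"fingers":1,"x":0,"y":0,"z":0,"turn":1},{"fingers":1,"x":0,"y":0,"z":0,"turn":1},{"fingers":1,"x":0,"y":0,"z":0,"turn":1},{"fingers":1,"x":0,"y":0,"z":0,"turn":1}]' >/dev/null
python3 -m pendant '[{"fingers":1,"x":0,"y":0,"z":0,"turn":1},{"fingers":1,"x":0,"y":0,"z":0,"turn":1},{"fingers":1,"x":0,"y":0,"z":0,"turn":1},{"fingers":1,"x":0,"y":0,"z":0,"turn":1}]' >/dev/null
python3 -m pendant '[{"fingers":1,"x":0,"y":0,"z":0,"turn":1},{"fingers":1,"x":0,"y":0,"z":0,"turn":1},{"fingers":1,"x":0,"y":0,"z":0,"turn":1},{"fingers":1,"x":0,"y":0,"z":0,"turn":1}]' >/dev/null
python3 -m pendant '[{"fingers":1,"x":0,"y":0,"z":0,"turn":0.246},{"fingers":1,"x":0,"y":0,"z":0,"turn":0.246},{"fingers":1,"x":0,"y":0,"z":0,"turn":0.246}]' | tr '\n' ' '
python3 plan.py .6132 -.1475 .23 -3
```

```text
time: 28.05 tool_pos: [0.4841, -0.085, 0.2533] tcp_rot: [0.724, 0.69, -0.0, 0.0] contact_force: [0.3, -0.6, -0.7] grip_width: 1.001 grasp_force: 0.0 t 28.1 pos [ 0.4841 -0.085   0.2533] ang -2.81 g 1.001 0.0 F [ 0.3 -0.6 -0.7] -> xyz [-0.1404  0.3299  0.0583] turn 0.007
```

```bash
python3 -m pendant '[{"fingers":1,"x":-0.14,"y":0.33,"z":0.058,"turn":0},{"fingers":1,"x":-0.14,"y":0.33,"z":0.058,"turn":0},{"fingers":1,"x":-0.14,"y":0.33,"z":0.058,"turn":0},{"fingers":1,"x":-0.14,"y":0.33,"z":0.058,"turn":0},{"fingers":1,"x":-0.14,"y":0.33,"z":0.058,"turn":0},{"fingers":1,"x":-0.14,"y":0.33,"z":0.058,"turn":0},{"fingers":1,"x":-0.14,"y":0.33,"z":0.058,"turn":0}]' | tr '\n' ' '
python3 plan.py .6132 -.1475 .165 -3
python3 - <<'E'
from h import *
a=get_image("scene"); save(a,"ledge2.png",(210,150,330,250),5)
E
```

```text
time: 28.75 tool_pos: [0.6126, -0.1473, 0.2326] tcp_rot: [0.725, 0.689, 0.001, 0.002] contact_force: [0.4, 0.5, 0.1] grip_width: 1.001 grasp_force: 0.0 t 28.8 pos [ 0.6126 -0.1473  0.2326] ang -2.91 g 1.001 0.0 F [0.4 0.5 0.1] -> xyz [-0.0004  0.001   0.1689] turn 0.003
```

View pics/ledge2.png

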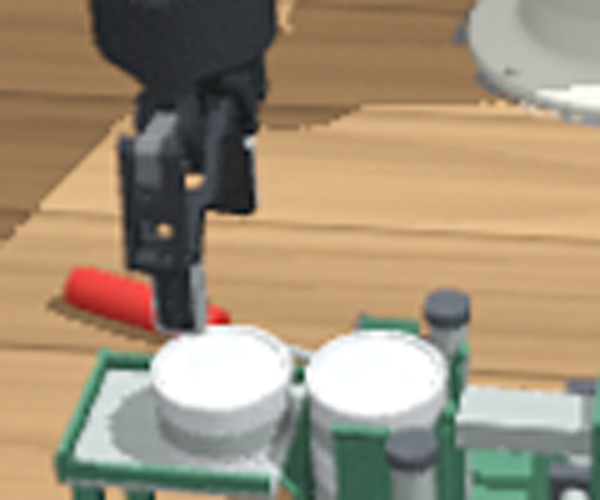

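The tin is upright at crop (222,385) and the near finger is at (185,300). Checking that offset against the projection before descending.

Run:
```python
from h import *
a=get_image("scene")
for X in([.613,-.1475,.171],[.663,-.150,.213],[.57,-.1475,.213]): print(((proj(a,X)-[210,150])*5).round())
```

```text
[214. 365.]
[178. 357.]
[225. 234.]
```

```bash
python3 -m pendant '[{"fingers":1,"x":0.003,"y":0,"z":0.05,"turn":0},{"fingers":1,"x":0.003,"y":0,"z":0.1,"turn":0},{"fingers":1,"x":0.003,"y":0,"z":0.14,"turn":0},{"fingers":1,"x":0.003,"y":0,"z":0.163,"turn":0},{"fingers":1,"x":0.003,"y":0,"z":0.163,"turn":0},{"fingers":1,"x":0.003,"y":0,"z":0.163,"turn":0}]' | tr '\n' ' '
python3 -m pendant '[{"fingers":-1,"x":0,"y":0,"z":0,"turn":0},{"fingers":-1,"x":0,"y":0,"z":0,"turn":0},{"fingers":-1,"x":0,"y":0,"z":0,"turn":0},{"fingers":-1,"x":0,"y":0,"z":0,"turn":0},{"fingers":-1,"x":0,"y":0,"z":0,"turn":0},{"fingers":-1,"x":0,"y":0,"z":0,"turn":0},{"fingers":-1,"x":0,"y":0,"z":0,"turn":0},{"fingers":-1,"x":0,"y":0,"z":0,"turn":0}]' 35 | tr '\n' ' '
python3 -m pendant '[{"fingers":-1,"x":0,"y":0,"z":-0.05,"turn":0},{"fingers":-1,"x":0,"y":0,"z":-0.12,"turn":0},{"fingers":-1,"x":0,"y":0,"z":-0.2,"turn":0},{"fingers":-1,"x":0,"y":0,"z":-0.2,"turn":0},{"fingers":-1,"x":0,"y":0,"z":-0.2,"turn":0}]' | tr '\n' ' '
python3 - <<'E'
from h import *
p=get_image("top"); r=cut_out(p,"pan")[0]; c=max(cv2.findContours(r["pixels"].astype(np.uint8),0,1)[0],key=cv2.contourArea)
e=cv2.minEnclosingCircle(c); print("pan",e,cv2.fitEllipse(c),r["confidence"],ray(p,e[0],.012))
save(p,"pan1.png",(370,170,530,320),4)
E
python3 plan.py .519 -.397 .15 -3
```

```text
time: 29.45 tool_pos: [0.6132, -0.1466, 0.1657] tcp_rot: [0.725, 0.689, 0.0, 0.0] contact_force: [0.5, -0.0, 0.9] grip_width: 0.997 grasp_force: 0.0 time: 30.25 tool_pos: [0.6137, -0.1467, 0.1665] tcp_rot: [0.725, 0.688, 0.001, 0.001] contact_force: [-0.4, 0.1, 5.3] grip_width: 0.715 grasp_force: 38.7 time: 30.75 tool_pos: [0.6134, -0.1466, 0.2454] tcp_rot: [0.725, 0.688, 0.0, 0.001] contact_force: [-0.0, -0.7, -0.3] grip_width: 0.712 grasp_force: 38.3 pan ((485.5, 274.5), 27.829938888549805) ((485.5117492675781, 274.4406433105469), (52.19452667236328, 54.806671142578125), 137.89208984375) 0.87 [ 0.52001614 -0.39759263  0.012     ]
t 30.9 pos [ 0.6127 -0.1465  0.2429] ang -2.98 g 0.711 38.3 F [-0.  -0.1 -1.5] -> xyz [-0.6378 -0.2008  0.2325] turn 0.001
```

View pics/pan1.png

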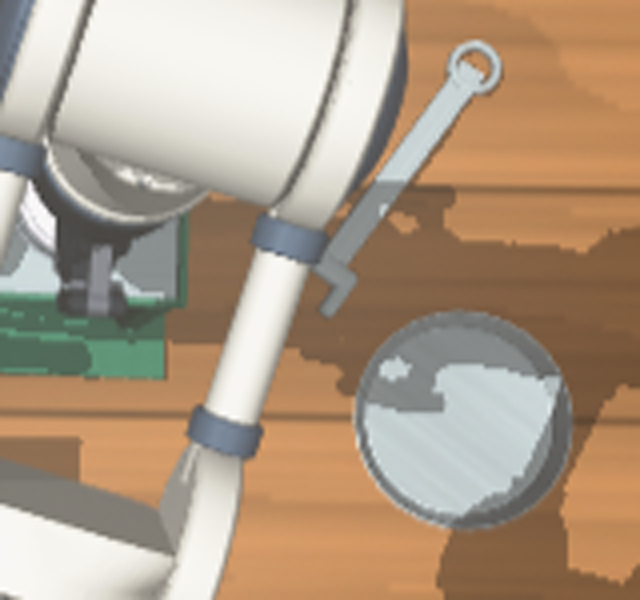

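The pan is at crop (464,418), so (0.520,-0.3975), not tilted, with the spanner well clear. Carrying the tin over.

```bash
python3 -m pendant '[{"fingers":-1,"x":-0.06,"y":-0.02,"z":0,"turn":0},{"fingers":-1,"x":-0.15,"y":-0.05,"z":0,"turn":0},{"fingers":-1,"x":-0.25,"y":-0.08,"z":0,"turn":0},{"fingers":-1,"x":-0.35,"y":-0.11,"z":0,"turn":0},{"fingers":-1,"x":-0.45,"y":-0.14,"z":0,"turn":0},{"fingers":-1,"x":-0.55,"y":-0.17,"z":0,"turn":0},{"fingers":-1,"x":-0.61,"y":-0.19,"z":0,"turn":0},{"fingers":-1,"x":-0.639,"y":-0.198,"z":0,"turn":0},{"fingers":-1,"x":-0.639,"y":-0.198,"z":0,"turn":0},{"fingers":-1,"x":-0.639,"y":-0.198,"z":0,"turn":0}]' | tr '\n' ' '
python3 -m pendant '[{"fingers":-1,"x":0,"y":0,"z":0.07,"turn":0},{"fingers":-1,"x":0,"y":0,"z":0.16,"turn":0},{"fingers":-1,"x":0,"y":0,"z":0.25,"turn":0},{"fingers":-1,"x":0,"y":0,"z":0.34,"turn":0},{"fingers":-1,"x":0,"y":0,"z":0.39,"turn":0},{"fingers":-1,"x":0,"y":0,"z":0.42,"turn":0},{"fingers":-1,"x":0,"y":0,"z":0.42,"turn":0},{"fingers":-1,"x":0,"y":0,"z":0.42,"turn":0}]' | tr '\n' ' '
python3 plan.py .520 -.3975 .035 -3
python3 - <<'E'
from h import *
a=get_image("scene"); save(a,"pan2.png",(110,170,260,290),5)
print((proj(a,[.52,-.3975,.012])-[110,170])*5)
E
```

```text
time: 31.85 tool_pos: [0.5211, -0.3966, 0.244] tcp_rot: [0.725, 0.689, 0.0, -0.001] contact_force: [0.4, 0.5, -0.7] grip_width: 0.717 grasp_force: 38.3 time: 32.65 tool_pos: [0.5216, -0.3974, 0.0783] tcp_rot: [0.725, 0.689, 0.0, 0.001] contact_force: [0.1, -0.4, 0.1] grip_width: 0.717 grasp_force: 38.3 t 32.6 pos [ 0.5216 -0.3974  0.0783] ang -2.92 g 0.717 38.3 F [ 0.1 -0.4  0.1] -> xyz [-0.0005 -0.0042  0.1084] turn 0.003
[302.54274998 374.78392297]
```

View pics/pan2.png

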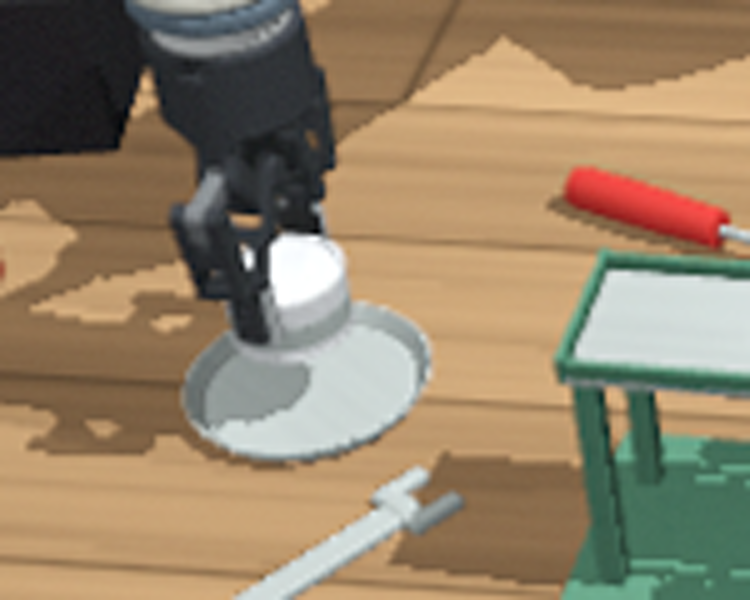

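The tin is held level above the pan. The pan centre is at crop (308,382) with (302,375) predicted, so it is within about 2 mm. Setting it down.

```bash
python3 -m pendant '[{"fingers":-1,"x":0,"y":0,"z":0.03,"turn":0},{"fingers":-1,"x":0,"y":0,"z":0.06,"turn":0},{"fingers":-1,"x":0,"y":0,"z":0.085,"turn":0},{"fingers":-1,"x":0,"y":0,"z":0.1,"turn":0},{"fingers":-1,"x":0,"y":0,"z":0.105,"turn":0},{"fingers":-1,"x":0,"y":0,"z":0.105,"turn":0},{"fingers":-1,"x":0,"y":0,"z":0.105,"turn":0}]' | tr '\n' ' '
python3 plan.py .520 -.3975 .033 -3
```

```text
time: 33.4 tool_pos: [0.5209, -0.3978, 0.0352] tcp_rot: [0.725, 0.688, 0.0, 0.0] contact_force: [0.4, -0.3, 0.3] grip_width: 0.715 grasp_force: 38.1 t 33.4 pos [ 0.5209 -0.3978  0.0352] ang -2.98 g 0.715 38.1 F [ 0.4 -0.3  0.3] -> xyz [ 0.0008 -0.0023  0.0055] turn 0.001
```

Down another 2 mm, release, rise, then look.

```bash
python3 -m pendant '[{"fingers":-1,"x":0,"y":0,"z":0.005,"turn":0},{"fingers":-1,"x":0,"y":0,"z":0.005,"turn":0},{"fingers":0.55,"x":0,"y":0,"z":0.005,"turn":0},{"fingers":0.7,"x":0,"y":0,"z":0.005,"turn":0},{"fingers":0.85,"x":0,"y":0,"z":0.005,"turn":0},{"fingers":0.85,"x":0,"y":0,"z":0.005,"turn":0},{"fingers":0.85,"x":0,"y":0,"z":0.005,"turn":0}]' | tr '\n' ' '
python3 -m pendant '[{"fingers":0.85,"x":0,"y":0,"z":-0.05,"turn":0},{"fingers":0.85,"x":0,"y":0,"z":-0.12,"turn":0},{"fingers":0.85,"x":0,"y":0,"z":-0.24,"turn":0},{"fingers":0.85,"x":0,"y":0,"z":-0.36,"turn":0},{"fingers":0.85,"x":0,"y":0,"z":-0.48,"turn":0},{"fingers":0.85,"x":0,"y":0,"z":-0.48,"turn":0},{"fingers":0.85,"x":0,"y":0,"z":-0.48,"turn":0}]' | tr '\n' ' '
python3 plan.py .484 -.085 .21 0
python3 - <<'E'
from h import *
a=get_image("scene"); save(a,"pan3.png",(110,170,310,290),4)
E
```

```text
time: 34.1 tool_pos: [0.5207, -0.3977, 0.0329] tcp_rot: [0.725, 0.688, -0.0, -0.0] contact_force: [-0.3, 0.3, -0.3] grip_width: 0.925 grasp_force: 0.0 time: 34.8 tool_pos: [0.5213, -0.3981, 0.2273] tcp_rot: [0.725, 0.688, 0.0, 0.002] contact_force: [0.1, -0.1, 0.0] grip_width: 0.921 grasp_force: 0.0 t 34.8 pos [ 0.5213 -0.3981  0.2273] ang -2.98 g 0.921 0.0 F [ 0.1 -0.1  0. ] -> xyz [ 0.777  -0.1338  0.0407] turn -0.104
```

View pics/pan3.png

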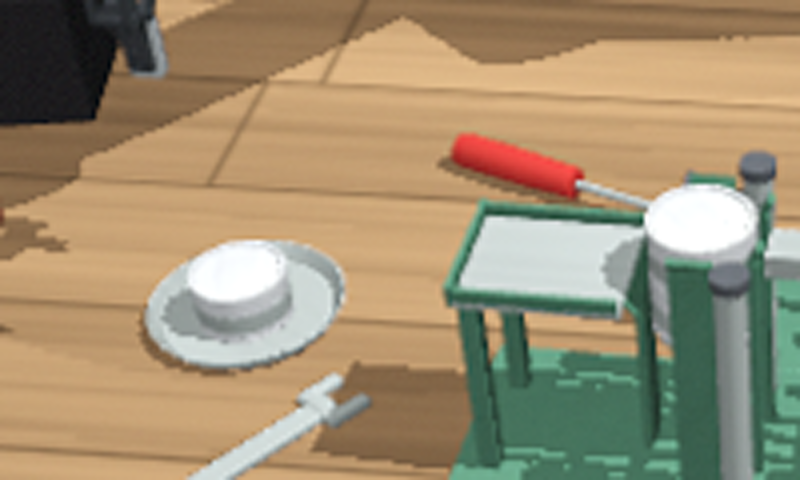

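The tin stands upright in the middle of the pan (crop (238,290) in a pan centred at (245,305)), and the next tin has risen in the well. Second press.

```bash
python3 -m pendant '[{"fingers":-1,"x":0.777,"y":-0.134,"z":0.04,"turn":0},{"fingers":-1,"x":0.777,"y":-0.134,"z":0.04,"turn":0},{"fingers":-1,"x":0.777,"y":-0.134,"z":0.04,"turn":0},{"fingers":-1,"x":0.777,"y":-0.134,"z":0.04,"turn":0},{"fingers":-1,"x":0.777,"y":-0.134,"z":0.04,"turn":0},{"fingers":-1,"x":0.777,"y":-0.134,"z":0.04,"turn":0},{"fingers":-1,"x":0.777,"y":-0.134,"z":0.04,"turn":0},{"fingers":-1,"x":0.777,"y":-0.134,"z":0.04,"turn":0},{"fingers":-1,"x":0.777,"y":-0.134,"z":0.04,"turn":0},{"fingers":-1,"x":0.777,"y":-0.134,"z":0.04,"turn":0}]' | tr '\n' ' '
python3 plan.py .4845 -.085 .041 -3
```

```text
time: 35.85 tool_pos: [0.4833, -0.0858, 0.2081] tcp_rot: [0.726, 0.688, -0.001, -0.0] contact_force: [-0.6, 1.0, 0.3] grip_width: 0.0 grasp_force: 0.0 t 35.9 pos [ 0.4833 -0.0858  0.2081] ang -3.07 g 0.0 0.0 F [-0.6  1.   0.3] -> xyz [0.0022 0.0034 0.4177] turn -0.002
```

```bash
python3 -m pendant '[{"fingers":-1,"x":0,"y":0,"z":0.1,"turn":0},{"fingers":-1,"x":0,"y":0,"z":0.2,"turn":0},{"fingers":-1,"x":0,"y":0,"z":0.24,"turn":0},{"fingers":-1,"x":0,"y":0,"z":0.26,"turn":0},{"fingers":-1,"x":0,"y":0,"z":0.28,"turn":0},{"fingers":-1,"x":0,"y":0,"z":0.3,"turn":0},{"fingers":-1,"x":0,"y":0,"z":0.32,"turn":0},{"fingers":-1,"x":0,"y":0,"z":0.34,"turn":0},{"fingers":-1,"x":0,"y":0,"z":0.36,"turn":0},{"fingers":-1,"x":0,"y":0,"z":0.37,"turn":0}]' | tr '\n' ' '
python3 -m pendant '[{"fingers":-1,"x":0,"y":0,"z":0.015,"turn":0},{"fingers":-1,"x":0,"y":0,"z":0.03,"turn":0},{"fingers":-1,"x":0,"y":0,"z":0.045,"turn":0},{"fingers":-1,"x":0,"y":0,"z":0.055,"turn":0},{"fingers":-1,"x":0,"y":0,"z":0.06,"turn":0},{"fingers":-1,"x":0,"y":0,"z":0.06,"turn":0}]' | tr '\n' ' '
python3 plan.py .4845 -.085 .037 -3
```

```text
time: 36.85 tool_pos: [0.4838, -0.0849, 0.0607] tcp_rot: [0.725, 0.688, 0.0, 0.001] contact_force: [1.7, -4.1, 3.9] grip_width: -0.004 grasp_force: 2.7 time: 37.45 tool_pos: [0.4841, -0.0841, 0.041] tcp_rot: [0.725, 0.689, 0.001, 0.001] contact_force: [-10.1, 0.9, 26.4] grip_width: -0.002 grasp_force: 12.1 t 37.5 pos [ 0.4841 -0.0841  0.041 ] ang -2.95 g -0.002 12.1 F [-10.1   0.9  26.4] -> xyz [-0.0022  0.001   0.0101] turn 0.002
```

```bash
python3 -m pendant '[{"fingers":-1,"x":0,"y":0,"z":0.005,"turn":0},{"fingers":-1,"x":0,"y":0,"z":0.007,"turn":0},{"fingers":-1,"x":0,"y":0,"z":0.007,"turn":0}]' | tr '\n' ' '
python3 -m pendant '[{"fingers":-1,"x":0,"y":0,"z":-0.03,"turn":0},{"fingers":-1,"x":0,"y":0,"z":-0.06,"turn":0},{"fingers":-1,"x":0,"y":0,"z":-0.09,"turn":0},{"fingers":-1,"x":0,"y":0,"z":-0.12,"turn":0},{"fingers":-1,"x":0,"y":0,"z":-0.15,"turn":0},{"fingers":-1,"x":0,"y":0,"z":-0.18,"turn":0},{"fingers":-1,"x":0,"y":0,"z":-0.25,"turn":0},{"fingers":-1,"x":0,"y":0,"z":-0.35,"turn":0},{"fingers":-1,"x":0,"y":0,"z":-0.45,"turn":0},{"fingers":-1,"x":0,"y":0,"z":-0.5,"turn":0}]' | tr '\n' ' '
python3 -m pendant '[{"fingers":-1,"x":0,"y":0.2,"z":0,"turn":0},{"fingers":-1,"x":0,"y":-0.2,"z":0,"turn":0},{"fingers":-1,"x":0,"y":-0.2,"z":0,"turn":0},{"fingers":-1,"x":0,"y":-0.2,"z":0,"turn":0},{"fingers":-1,"x":0,"y":-0.2,"z":0,"turn":0},{"fingers":-1,"x":0,"y":-0.2,"z":0,"turn":0},{"fingers":-1,"x":0,"y":-0.2,"z":0,"turn":0},{"fingers":-1,"x":0,"y":-0.2,"z":0,"turn":0}]' | tr '\n' ' '
python3 - <<'E'
from h import *
a=get_image("scene"); save(a,"end.png",(110,170,360,310),3)
E
```

```text
time: 37.75 tool_pos: [0.4843, -0.0841, 0.0406] tcp_rot: [0.725, 0.689, 0.001, 0.001] contact_force: [-16.0, 3.4, 39.3] grip_width: -0.001 grasp_force: 18.1 time: 38.75 tool_pos: [0.4838, -0.0847, 0.2383] tcp_rot: [0.725, 0.688, 0.001, 0.002] contact_force: [1.2, -0.7, 0.5] grip_width: 0.003 grasp_force: 0.0 time: 39.55 tool_pos: [0.4038, -0.0803, 0.2341] tcp_rot: [0.725, 0.689, -0.0, -0.0] contact_force: [0.5, -0.2, 0.4] grip_width: 0.002 grasp_force: 0.0
```

View pics/end.png

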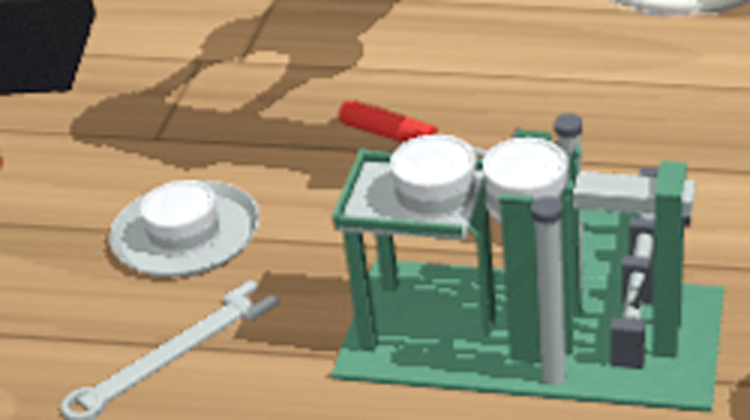

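The picture shows one tin in the pan at (180,213), one upright on the ledge at (433,172) and the last in the well at (525,170), with the pusher back. A short wait to settle, then I'll hand in.

```bash
python3 -m pendant '[{"fingers":-1,"x":0,"y":0,"z":0,"turn":0},{"fingers":-1,"x":0,"y":0,"z":0,"turn":0},{"fingers":-1,"x":0,"y":0,"z":0,"turn":0},{"fingers":-1,"x":0,"y":0,"z":0,"turn":0},{"fingers":-1,"x":0,"y":0,"z":0,"turn":0}]' >/dev/null; python3 -c "
from bench import *
print(hand_in())"
```

```text
the job is handed in; nothing more can be done
None
```

The job is handed in (no verdict was returned): the last picture shows one tin upright in the drip pan, the next on the ledge and the third in the well, with the treadle let up after two full presses.

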